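Shut and lock the filter access panel

ROBOT

A 6-joint arm with a two-finger parallel gripper is mounted at the origin on a cart in front of the work surface, level with it; the furniture and walls round the work are solid. World frame = base frame: x ahead of the robot, y to its left, z up, the work surface at z = 0. Lengths are in m, angles in degrees, forces in N, time in s.
With the tool pointing down it reaches from about 0.225 to 0.725 m from the base axis. Payload 3.1 kg.
Tool frame: the origin (TCP) lies at the very end of the fingers, on their centre line; the grasp point (between the pads) lies 19 mm behind it; y points along the fingers, x is the direction in which the jaws open and shut, and the axes are right-handed (so a half turn about y gives the same grasp; the last joint's range is limited). The gripper opens to 85 mm and grips with 20 to 120 N. Pads are 22 mm wide; open, the fingers measure 114 mm over their backs; the gripper's body (76 mm by 85 mm) begins 54 mm behind the grasp point. The pads swing forward as they close: fully open they stand 13 mm farther back than shut.
Start: joints at [-80.031, 2.75, 5.684, 92.934, 0, 82.678], TCP at [0.156, -0.501, 0.231] pointing down, gripper open.
Joint ranges: [-166.93, 166.93], [-56.73, 111.36], [-69.38, 81.34], [-121.58, 131.49], [-85.45, 84.26], [-180, 180]. Speed limits (degrees/s): [159.86, 159.86, 180, 180, 180, 180].

INTERFACE

Orientations are given as a 3x3 rotation matrix whose columns are the frame's x, y, z axes.
In Python, from plant import manip gives the robot as it stands.
- The arm moves only by the tool apply_moves, never from a script. Its argument "targets" is a list of rows, each an object of numbers: "gripper": the closure, from 0 (fully open) to 1 (shut); "tx", "ty", "tz": the shift along the tool's x, y, z in m; "wx", "wy", "wz": the turn, a rotation vector about the tool's x, y, z in rad. A call has 1 to 12 rows; each row shifts and turns the pose as measured when the row begins, along the tool's axes as they then stand; what a row does not reach is not made up. A row lasts 1/12 s, in which the tool goes at most 41.7 mm and 7.16 degrees, less where a joint would pass 70% of its speed; a pose out of reach is approached as far as the arm can. A call is refused whole if a number of a shift passes 0.0417 or a number of a turn 0.125, either way. A call with a gripper value outside its range is refused whole. The fingers move at their own pace and stop on an object; "force" is the grip in N (left out, the last holds). Time passes only in rows, so rows that do not move let the fingers close. It gives the time, the measured TCP pose, the force and the opening at its end, in the units of the state.
- manip.get_state(): the state, without advancing time (a new reading comes with each control period).
- manip.camera(name): name is "scene" or "top"; returns (picture, depth): 420x560x3 uint8, blue, green, red; 420x560 float32, m along the optical axis (not along the pixel's ray), 0 where there is no reading.
- manip.camera_info(name): a dict with "vertical_fov" (degrees; the focal length in pixels is half the picture's height over the tangent of half this angle, whatever the lens; pixels are square), "cx", "cy" (the principal point, pixels), "R" (3x3) and "t" (3): a world point X has camera coordinates R X + t. Camera axes: x right, y down, z forward; pixel columns grow to the right and rows downward; lengths in m; the calibration is good to about 2 mm. A picture is of the moment at which its call begins. camera_info takes no time and is no camera call.
- manip.close_job(): hands the job in, once; it reports no verdict.
The state is a dict: "t": time; "joint_pos": joint angles; "dq": joint speeds; "effort": joint torques, N m; "position": TCP position; "tool_rot": TCP orientation; "force": force on the tool from outside, world axes, zero at the start; "ft_torque": the same for the moment, N m; "grip_width": finger opening in m.
Only numpy, scipy, OpenCV 4.12 (cv2) and the standard library are available. Lean on these libraries where they do the work, as an engineer would, in place of code of your own. Each camera call takes 0.05 s, during which the arm holds its last target.

TASK

The filter in the bench air filter box has been changed and its access panel still stands ajar. With the fingertips alone, push the panel down onto its gasket, then set a fingertip in the slot of each of its two quarter-turn fasteners and turn it clockwise to its stop, until both hold the panel flush. Pinch and lift nothing, do not raise the panel any further, and leave the things standing round the box where they are.

Things in the scene. Friction and masses are not known exactly. Their poses are not given: they have to be found in the camera images.
- filter_unit: Bench air filter box, grey sheet steel, fixed to the worktop: 300 mm deep (x) x 250 wide (y), rim 110 mm up, a wire handle standing 26 mm out of each side. Origin: centre of its underside. -x is the front (inlet louvres, gauge) and faces the robot, +y its left seen from the robot, z up. The access panel covers the front 200 mm of its top; the rear 100 mm is a closed deck with a round grille.
- access_panel (a joint): Opening angle (rad) of the light grey access panel: 0 = flush home, positive = front edge raised. Plate 199 mm deep x 256 wide, top 116 mm above the worktop when home; hinge line on its far edge, at x +50, z 112 mm in the box's frame. The stiff hinge holds it at any angle; 2 to 5 N at the front moves it. Below 0.025 rad it squashes a front gasket (2 N, rising to 10 N at 0).
- panel_front (a point): Point on the panel's top face midway between the fasteners, 147 mm in front of the hinge line: a bare place to push, 60 mm wide between the bezels. Moves and tilts with the panel. Pushing fully home here takes 16 N; let go unlocked, the panel rises to 0.01 to 0.025 rad, and from there the fasteners draw it home. Turned with the panel above 0.06 rad, a fastener misses its keeper and blocks.
- fastener_left (a joint): Turn (rad) of the left fastener (+y side of the panel): 0 = open, slot parallel to the panel's front edge; 1.571 = locked, at its stop, slot front to back, in line with two small metal marks on its bezel. Grows clockwise seen from above; stays where it is left. From about 0.6 to 1.25 rad its tongue draws the panel down; turning takes up to about 0.15 N m.
- fastener_left_slot (a point): Centre of the left fastener's slot floor, on its axis. Bright metal rotor, 67 mm diameter, one straight slot right across it, 26 mm wide, 13 mm deep; floor 2 mm and rim 15 mm above the panel's top face. A fixed black bezel of the same height, 71 mm inside, 83 mm outside diameter, surrounds it and closes the slot's ends. The point turns with the rotor: y runs along the slot, z up along the axis.
- fastener_right (a joint): Turn of the right fastener (on the -y side of the panel), the same as the left one: 0 = open, 1.571 = locked, clockwise from above.
- fastener_right_slot (a point): Centre of the slot floor of the right fastener, on its turning axis, 144 mm from the left one; same build, sizes and axes as the left one's.
- check_source: Bystander: flat round puck, 52 mm diameter x 15 mm, lying on the worktop left of the box. Origin: centre of its underside.
- vial_shield: Bystander: upright leaded vial shield, 40 mm diameter x 83 mm, on the worktop at the box's front left corner. Origin: centre of its underside.
- syringe_shield: Bystander: lying metal syringe shield tube, 24 x 68 x 30 mm, on the worktop in front of the box. Origin: centre of its underside.

How it is judged:
By the outcome, as a careful person would: the job done as asked, in the order asked, and still so for the second after the job is handed in, with the robot touching nothing.
It also fails if it takes over 58 s, if anything falls off the work surface, if the arm or the gripper's body presses on something with over 40 N, if the wrist force passes 120 N, or if a joint passes its speed limit or range.

## Working session

There is one attempt and no reset: what is moved stays moved. The work goes in short steps, Python scripts to look and compute and a tool call to move; the robot and the scene stay as the last step left them, time stands still between calls to the robot, and variables do not carry over. Pictures are saved under pics/ and viewed, and the job is handed in when it is done.

Besides the shell and the picture viewer there is one more tool, called after "Call:" as name([rows], argument=value, ...), one row to a line, values as JSON. apply_moves: Moves the arm, as the interface text tells. Its arguments: {"type":"object","properties":{"targets":{"type":"array"},"force":{"type":"number"}},"required":["targets"]}

```bash
ls; mkdir -p pics; cat > h.py <<'E'
import numpy as np, cv2
from plant import manip
def cam(n):
    i=manip.camera_info(n); f=210/np.tan(np.radians(i["vertical_fov"])/2)
    return f,i["cx"],i["cy"],np.array(i["R"]),np.array(i["t"])
def pts(n,d):
    f,cx,cy,R,t=cam(n); v,u=np.mgrid[0:d.shape[0],0:d.shape[1]]
    c=np.stack([(u-cx)/f*d,(v-cy)/f*d,d],-1)
    return (c-t)@R
def plane(n,u,v,z):
    f,cx,cy,R,t=cam(n); r=R.T@np.array([(u-cx)/f,(v-cy)/f,1]); o=-R.T@t
    return o+r*(z-o[2])/r[2]
def proj(n,X):
    f,cx,cy,R,t=cam(n); c=R@np.array(X)+t
    return f*c[0]/c[2]+cx,f*c[1]/c[2]+cy
E
python3 - <<'E'
from h import *
for n in("scene","top"):
    p,d=manip.camera(n); cv2.imwrite(f"pics/{n}0.png",p); np.save(f"{n}0.npy",d)
    print(n,manip.camera_info(n))
print(manip.get_state())
E
```

```text
pics
scene {'vertical_fov': 49.6694750263228, 'cx': 280.0648679751727, 'cy': 210.61457425941748, 'R': array([[ 0.7780958 , -0.6276944 ,  0.02380473],
       [-0.35345075, -0.4688397 , -0.80948249],
       [ 0.51926823,  0.62144113, -0.58666126]]), 't': array([-0.62282974,  0.16252609,  0.76952209])}
top {'vertical_fov': 48.76035106879579, 'cx': 281.14240113751003, 'cy': 215.2888962222916, 'R': array([[ 0.00504443, -0.99978789, -0.01996799],
       [-0.99327522, -0.00269987, -0.11574564],
       [ 0.11566718,  0.02041758, -0.99307816]]), 't': array([-0.24757592,  0.58895822,  0.87772946])}
{'t': 0.1, 'joint_pos': array([-8.00306759e+01,  2.79038942e+00,  5.60096308e+00,  9.29332106e+01,
        3.26390959e-04,  8.26787529e+01]), 'dq': array([-0.0436918 , -0.13069681,  0.26711633, -0.01296458, -0.05702052,
       -0.01113401]), 'effort': array([ 2.97916828e-03, -3.39851081e+01,  3.20936108e+01,  1.58332300e-02,
       -1.29860236e-04, -5.31623684e-06]), 'position': array([ 0.15594382, -0.50073312,  0.23022168]), 'tool_rot': array([[ 2.97217357e-01, -3.64940271e-04,  9.54809777e-01],
       [-9.54807488e-01,  2.10908389e-03,  2.97217450e-01],
       [-2.12224054e-03, -9.99997709e-01,  2.78408637e-04]]), 'force': array([-0.16653052,  0.27403304, -0.76136297]), 'ft_torque': array([-0.00056403,  0.04775109, -0.0074369 ]), 'grip_width': 0.08548501360273279}
```

View pics/scene0.png

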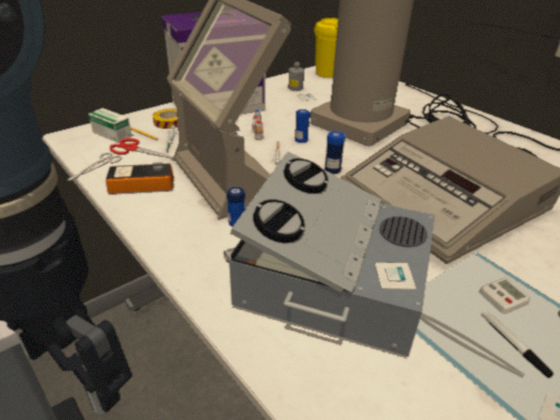

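View pics/top0.png

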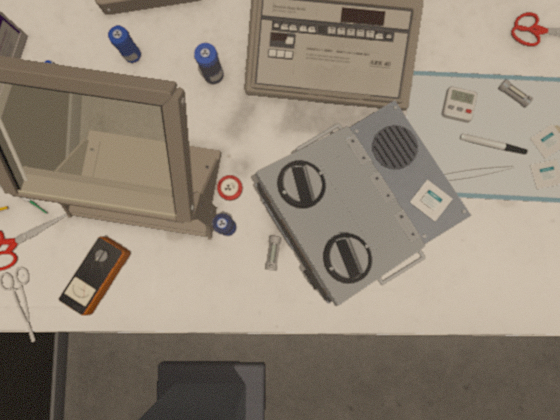

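The scene view shows the panel ajar at about (310,215). In the top view the left fastener is at (301,184) and the right one at (347,257). The puck is at (230,187), the vial shield at (223,225) and the syringe shield at (273,253). A tall L-shield stands to the left of the box.

```bash
python3 - <<'E'
from h import *
p=cv2.imread("pics/top0.png"); d=np.load("top0.npy"); P=pts("top",d)
c=p[85:310,240:480]; cv2.imwrite("pics/crop1.png",cv2.resize(c,None,fx=2.6,fy=2.6,interpolation=cv2.INTER_CUBIC))
# panel points: ring around mid of fasteners
for (u,v) in [(324,221),(345,205),(300,220),(330,180),(365,225),(375,225),(395,145),(433,201),(265,180),(333,300),(320,275),(230,187),(223,225),(273,253),(200,150),(180,100),(205,230)]:
    print((u,v),P[v,u].round(4))
m=np.zeros(d.shape,np.uint8); cv2.fillPoly(m,[np.array([[335,205],[345,190],[370,225],[362,238]])],1); cv2.fillPoly(m,[np.array([[316,215],[330,208],[338,222],[325,230]])],1)
Q=P[(m>0)&(d>0)]; 
A=np.c_[Q[:,:2],np.ones(len(Q))]; s=np.linalg.lstsq(A,Q[:,2],rcond=None)[0]; print(s, np.std(A@s-Q[:,2]))
n=np.array([-s[0],-s[1],1]);n/=np.linalg.norm(n);print("tilt",np.arccos(n[2]),"front dir az",np.degrees(np.arctan2(s[1],s[0])),s)
# fasteners: dark pixels
g=p.max(axis=2)
for (u,v) in [(301,184),(347,257)]:
    mm=np.zeros_like(g); cv2.circle(mm,(u,v),32,1,-1)
    k=((g<45)&(mm>0)).astype(np.uint8)
    ys,xs=np.nonzero(k); h=cv2.convexHull(np.c_[xs,ys].astype(np.int32)); print(cv2.fitEllipse(h),k.sum())
E
```

```text
(324, 221) [ 0.5648 -0.3194  0.167 ]
(345, 205) [ 0.5943 -0.3567  0.1484]
(300, 220) [ 0.5653 -0.2793  0.1765]
(330, 180) [ 0.6379 -0.3316  0.1472]
(365, 225) [ 0.5604 -0.3907  0.1454]
(375, 225) [ 0.5611 -0.4089  0.1391]
(395, 145) [ 0.708  -0.4515  0.1167]
(433, 201) [ 0.6066 -0.5169  0.1144]
(265, 180) [ 0.6312 -0.2214  0.1813]
(333, 300) [ 0.4357 -0.3328  0.1732]
(320, 275) [ 0.4758 -0.3114  0.1821]
(230, 187) [ 0.6484 -0.1419  0.0189]
(223, 225) [ 0.5657 -0.1386  0.0818]
(273, 253) [ 0.5162 -0.2297  0.0279]
(200, 150) [ 0.4847 -0.2639  0.9349]
(180, 100) [ 0.6898 -0.1281  0.3905]
(205, 230) [ 0.5611 -0.0945  0.0234]
[-0.16968451  0.28061037  0.34954491] 0.0012750526092339402
tilt 0.31687546456143695 front dir az 121.16126721649883 [-0.16968451  0.28061037  0.34954491]
((308.2477111816406, 188.75314331054688), (27.549175262451172, 37.099815368652344), 29.509716033935547) 11
((344.9353332519531, 263.0279846191406), (48.04836654663086, 58.11945724487305), 5.891696929931641) 7
```

View pics/crop1.png

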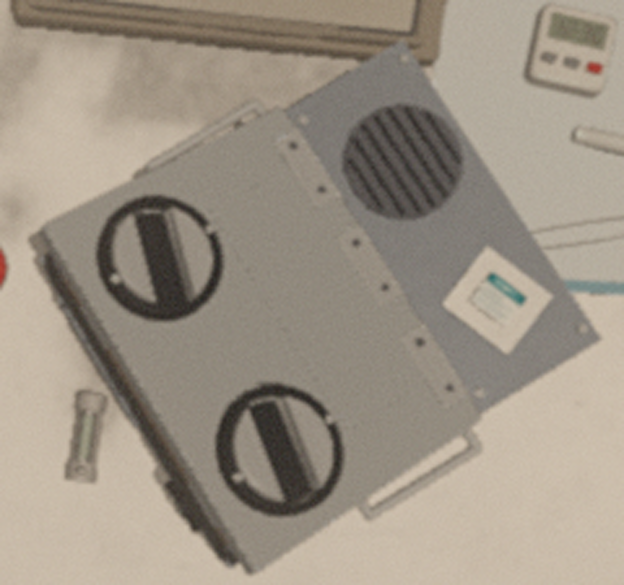

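```bash
python3 - <<'E'
from h import *
p=cv2.imread("pics/top0.png"); d=np.load("top0.npy"); P=pts("top",d)
print("table",[P[v,u].round(4) for u,v in[(480,300),(170,310),(440,60)]])
def c2(x,y): return 240+x/2.6,85+y/2.6
RL=plane("top",*c2(405,42),.11);RR=plane("top",*c2(600,340),.11)
HL=plane("top",*c2(290,105),.112);HR=plane("top",*c2(478,412),.112)
print(RL,RR,np.linalg.norm(RL-RR),HL,HR)
y=(RL-RR);yaw=np.arctan2(y[1],y[0])-0; print("y-axis az",np.degrees(yaw))
ey=np.array([np.cos(yaw),np.sin(yaw),0]); ex=np.array([ey[1],-ey[0],0])
O=(RL+RR)/2-ex*.15; O[2]=0; print("O",O, "ex",ex)
B=np.c_[ex,ey,[0,0,1]]
print("HL,HR in box",(HL-O)@B,(HR-O)@B)
# panel angle from depth on plane points
m=np.zeros(d.shape,np.uint8); cv2.fillPoly(m,[np.array([[335,205],[345,190],[370,225],[362,238]])],1); cv2.fillPoly(m,[np.array([[316,215],[330,208],[338,222],[325,230]])],1)
Q=(P[(m>0)&(d>0)]-O)@B
k=np.polyfit(.05-Q[:,0],Q[:,2],1); print("tilt",np.arctan(k[0]),k)
# bezels: dark mask
g=p.max(axis=2); print(g[184,301],g[165:200,301])
for (u,v) in [(301,184),(347,257)]:
    mm=np.zeros_like(g); cv2.circle(mm,(u,v),30,1,-1)
    k=((g<75)&(mm>0)).astype(np.uint8)
    ys,xs=np.nonzero(k); h=cv2.convexHull(np.c_[xs,ys].astype(np.int32)); e=cv2.fitEllipse(h); print(e,k.sum())
    th=.32
    for z in(.17,.18,.19): X=plane("top",*e[0],z); print((X-O)@B)
for th in (0,.31):
  for nm,yy in(("L",.072),("R",-.072),("F",0)):
    c,s=np.cos(th),np.sin(th); h=.019 if yy else .004
    print(th,nm,O+B@np.array([.05-.147*c+h*s,yy,.112+.147*s+h*c]))
E
```

```text
table [array([ 0.4266, -0.6368,  0.0026]), array([ 0.4028, -0.0238, -0.0007]), array([ 0.9217, -0.5758,  0.0021])]
[ 0.79235801 -0.45634649  0.11      ] [ 0.58085533 -0.58407447  0.11      ] 0.2470785644552522 [ 0.74600048 -0.37452517  0.112     ] [ 0.53119503 -0.49908333  0.112     ]
y-axis az 31.128076755289545
O [ 0.60906374 -0.3918084   0.        ] ex [ 0.51695286 -0.85601386  0.        ]
HL,HR in box [0.05599516 0.12615436 0.112     ] [ 0.05157438 -0.12211278  0.112     ]
tilt 0.3168241112963663 [0.32786844 0.1198619 ]
57 [ 79 103  73  62  58  53  59  59  63  60  53  57  60  56  51  53  59  57
  52  57  61  55  62  54  55  53  55  55  56  55  51  55  51  54  53]
((300.9640808105469, 184.005615234375), (45.26860046386719, 48.21925735473633), 131.45980834960938) 853
[-0.08573547  0.07228582  0.17      ]
[-0.08688694  0.07081398  0.18      ]
[-0.08803842  0.06934215  0.19      ]
((346.8351135253906, 257.70977783203125), (46.541709899902344, 50.467315673828125), 150.3452606201172) 897
[-0.08472729 -0.07149658  0.17      ]
[-0.08589194 -0.07108862  0.18      ]
[-0.0870566  -0.07068065  0.19      ]
0 L [ 0.62055231 -0.27155445  0.131     ]
0 R [ 0.49728632 -0.34599566  0.131     ]
0 F [ 0.55891931 -0.30877506  0.116     ]
0.31 L [ 0.6271709  -0.28251406  0.17493796]
0.31 R [ 0.5039049  -0.35695528  0.17493796]
0.31 F [ 0.56317239 -0.31581765  0.16065295]
```

Call:
apply_moves([
  {"gripper":1,"ty":-0.03,"wy":-0.12},
  {"gripper":1,"ty":-0.02,"wy":-0.12},
  {"gripper":1,"wy":-0.12},
  {"gripper":1,"wy":-0.12},
  {"gripper":1,"wy":-0.12},
  {"gripper":1,"wy":-0.12},
  {"gripper":1,"wy":-0.12},
  {"gripper":1,"wy":-0.12},
  {"gripper":1,"wy":-0.12},
  {"gripper":1,"wy":-0.12},
  {"gripper":1,"wy":-0.12},
  {"gripper":1,"wy":-0.12},
])

```text
invalid input at $.targets[0]: expected keys gripper, tx, ty, tz, wx, wy, wz
```

```bash
cat >> h.py <<'E'
def rel(X,az=None):
    s=manip.get_state(); R=s["tool_rot"]; p=s["position"]
    a=np.degrees(np.arctan2(R[1,0],R[0,0]))
    print("t",round(s["t"],2),"pos",p.round(4),"az",a.round(2),"yaxis",R[:,1].round(4),"F",s["force"].round(1),"T",s["ft_torque"].round(2),"q",s["joint_pos"].round(1),"w",round(s["grip_width"],4))
    if X is not None: print("tool shift",(R.T@(np.array(X)-p)).round(4), "wy", None if az is None else np.radians(-(az-a)).round(3))
E
python3 -c "
from h import *
rel([.561,-.312,.27],31)"
```

```text
t 0.1 pos [ 0.1559 -0.5007  0.2302] az -72.71 yaxis [-4.0e-04  2.1e-03 -1.0e+00] F [-0.2  0.3 -0.8] T [-0.    0.05 -0.01] q [-80.    2.8   5.6  92.9   0.   82.7] w 0.0855
tool shift [-0.0599 -0.0395  0.4429] wy -1.81
```

Call:
apply_moves([
  {"gripper":1,"tx":0,"ty":-0.03,"tz":0,"wx":0,"wy":-0.12,"wz":0},
  {"gripper":1,"tx":0,"ty":-0.02,"tz":0,"wx":0,"wy":-0.12,"wz":0},
  {"gripper":1,"tx":0,"ty":0,"tz":0,"wx":0,"wy":-0.12,"wz":0},
  {"gripper":1,"tx":0,"ty":0,"tz":0,"wx":0,"wy":-0.12,"wz":0},
  {"gripper":1,"tx":0,"ty":0,"tz":0,"wx":0,"wy":-0.12,"wz":0},
  {"gripper":1,"tx":0,"ty":0,"tz":0,"wx":0,"wy":-0.12,"wz":0},
  {"gripper":1,"tx":0,"ty":0,"tz":0,"wx":0,"wy":-0.12,"wz":0},
  {"gripper":1,"tx":0,"ty":0,"tz":0,"wx":0,"wy":-0.12,"wz":0},
  {"gripper":1,"tx":0,"ty":0,"tz":0,"wx":0,"wy":-0.12,"wz":0},
  {"gripper":1,"tx":0,"ty":0,"tz":0,"wx":0,"wy":-0.12,"wz":0},
  {"gripper":1,"tx":0,"ty":0,"tz":0,"wx":0,"wy":-0.12,"wz":0},
  {"gripper":1,"tx":0,"ty":0,"tz":0,"wx":0,"wy":-0.12,"wz":0},
])

```text
t: 1.1
position: [0.1548, -0.4945, 0.27]
tool_rot: [[0.974, -0.005, -0.227], [0.227, 0.027, 0.974], [0.002, -1.0, 0.028]]
force: [-0.2, -0.1, 0.5]
grip_width: 0.0003
```

```bash
python3 -c "
from h import *
rel([.561,-.312,.27],31)"
```

```text
t 1.1 pos [ 0.1548 -0.4945  0.27  ] az 13.11 yaxis [-0.0048  0.0273 -0.9996] F [-0.2 -0.1  0.5] T [-0.06 -0.01  0.05] q [-80.    4.3  11.7  99.   -0.   -3.1] w 0.0003
tool shift [0.437  0.0031 0.0856] wy -0.312
```

Call:
apply_moves([
  {"gripper":1,"tx":0.02,"ty":0,"tz":0.004,"wx":-0.028,"wy":0,"wz":0},
  {"gripper":1,"tx":0.038,"ty":0,"tz":0.0075,"wx":0,"wy":0,"wz":0},
  {"gripper":1,"tx":0.038,"ty":0,"tz":0.0075,"wx":0,"wy":0,"wz":0},
  {"gripper":1,"tx":0.038,"ty":0,"tz":0.0075,"wx":0,"wy":0,"wz":0},
  {"gripper":1,"tx":0.038,"ty":0,"tz":0.0075,"wx":0,"wy":0,"wz":0},
  {"gripper":1,"tx":0.038,"ty":0,"tz":0.0075,"wx":0,"wy":0,"wz":0},
  {"gripper":1,"tx":0.038,"ty":0,"tz":0.0075,"wx":0,"wy":0,"wz":0},
  {"gripper":1,"tx":0.038,"ty":0,"tz":0.0075,"wx":0,"wy":0,"wz":0},
  {"gripper":1,"tx":0.038,"ty":0,"tz":0.0075,"wx":0,"wy":0,"wz":0},
  {"gripper":1,"tx":0.038,"ty":0,"tz":0.0075,"wx":0,"wy":0,"wz":0},
  {"gripper":1,"tx":0.038,"ty":0,"tz":0.0075,"wx":0,"wy":0,"wz":0},
  {"gripper":1,"tx":0.02,"ty":0,"tz":0.004,"wx":0,"wy":0,"wz":0},
])

```text
t: 2.1
position: [0.5556, -0.3111, 0.2593]
tool_rot: [[0.976, -0.008, -0.219], [0.219, 0.009, 0.976], [-0.006, -1.0, 0.01]]
force: [-0.4, -0.3, -1.0]
grip_width: 0.0002
```

```bash
cat >> h.py <<'E'
def tilt():
    R=manip.get_state()["tool_rot"]; v=R.T@np.array([0,0,-1.]); print("tilt fix wx %.3f wz %.3f"%(v[2],-v[0]))
E
python3 -c "
from h import *
rel([.561,-.312,.185],31);tilt()"
```

```text
t 2.1 pos [ 0.5556 -0.3111  0.2593] az 12.63 yaxis [-0.0082  0.0089 -0.9999] F [-0.4 -0.3 -1. ] T [-0.01  0.01 -0.  ] q [-35.3  21.9  31.2 100.    0.1  42. ] w 0.0002
tool shift [ 0.0055  0.0742 -0.0029] wy -0.321
tilt fix wx -0.010 wz -0.006
```

Call:
apply_moves([
  {"gripper":1,"tx":0.005,"ty":0.02,"tz":-0.003,"wx":-0.01,"wy":0,"wz":-0.006},
  {"gripper":1,"tx":0,"ty":0.02,"tz":0,"wx":0,"wy":-0.11,"wz":0},
  {"gripper":1,"tx":0,"ty":0.02,"tz":0,"wx":0,"wy":-0.11,"wz":0},
  {"gripper":1,"tx":0,"ty":0.01,"tz":0,"wx":0,"wy":-0.1,"wz":0},
  {"gripper":1,"tx":0,"ty":0,"tz":0,"wx":0,"wy":0,"wz":0},
])

```text
t: 2.52
position: [0.5682, -0.3064, 0.1816]
tool_rot: [[0.844, -0.002, -0.537], [0.537, 0.004, 0.844], [0.001, -1.0, 0.004]]
force: [-0.1, 0.4, -0.3]
grip_width: -0.0
```

```bash
python3 -c "
from h import *
rel([.561,-.312,.165],31);tilt()
p,d=manip.camera('top');cv2.imwrite('pics/t1.png',p[130:320,200:450].repeat(3,0).repeat(3,1))
"
```

```text
t 2.52 pos [ 0.5682 -0.3064  0.1816] az 32.47 yaxis [-0.0017  0.0038 -1.    ] F [-0.1  0.4 -0.3] T [0.01 0.04 0.01] q [-34.3  21.1  21.3  90.4   0.1  23.2] w -0.0
tool shift [-0.0091  0.0166 -0.0009] wy 0.026
tilt fix wx -0.004 wz 0.001
```

View pics/t1.png

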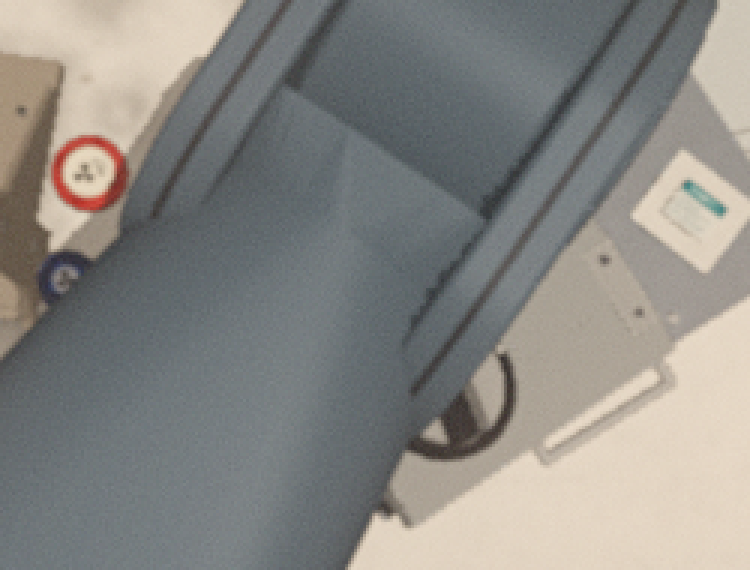

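The picture shows the arm hiding most of the panel from the top camera. The right bezel is visible at (465,405) in the crop, and the gripper sits left of it. I'll correct by 9 mm and push down.

Call:
apply_moves([
  {"gripper":1,"tx":-0.009,"ty":0,"tz":-0.001,"wx":-0.004,"wy":0.02,"wz":0},
  {"gripper":1,"tx":0,"ty":0,"tz":0,"wx":0,"wy":0,"wz":0},
  {"gripper":1,"tx":0,"ty":0.006,"tz":0,"wx":0,"wy":0,"wz":0},
  {"gripper":1,"tx":0,"ty":0.006,"tz":0,"wx":0,"wy":0,"wz":0},
  {"gripper":1,"tx":0,"ty":0.006,"tz":0,"wx":0,"wy":0,"wz":0},
  {"gripper":1,"tx":0,"ty":0.005,"tz":0,"wx":0,"wy":0,"wz":0},
  {"gripper":1,"tx":0,"ty":0.005,"tz":0,"wx":0,"wy":0,"wz":0},
  {"gripper":1,"tx":0,"ty":0.005,"tz":0,"wx":0,"wy":0,"wz":0},
])

```text
t: 3.23
position: [0.562, -0.3155, 0.154]
tool_rot: [[0.863, 0.01, -0.506], [0.506, -0.006, 0.863], [0.005, -1.0, -0.01]]
force: [-0.5, 0.8, 1.0]
grip_width: 0.0003
```

```bash
python3 -c "
from h import *
rel([.559,-.309,.116],31);tilt()
p,d=manip.camera('scene');cv2.imwrite('pics/s1.png',p[110:370,180:460].repeat(2,0).repeat(2,1))
"
```

```text
t 3.23 pos [ 0.562  -0.3155  0.154 ] az 30.39 yaxis [ 0.0096 -0.0059 -0.9999] F [-0.5  0.8  1. ] T [0.09 0.13 0.01] q [-35.3  19.8  16.6  86.1   0.   24.3] w 0.0003
tool shift [0.0005 0.0379 0.0075] wy -0.011
tilt fix wx 0.010 wz 0.005
```

View pics/s1.png

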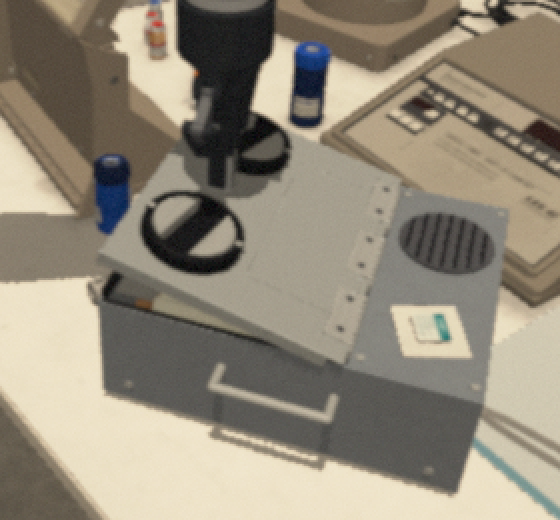

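The fingers, at (220,180) in the crop, touch the panel between the bezels, and it has begun to go down. I'll keep pushing.

Call:
apply_moves([
  {"gripper":1,"tx":0,"ty":0.006,"tz":0.001,"wx":0.01,"wy":0,"wz":0.005},
  {"gripper":1,"tx":0,"ty":0.006,"tz":0.001,"wx":0,"wy":0,"wz":0},
  {"gripper":1,"tx":0,"ty":0.006,"tz":0.001,"wx":0,"wy":0,"wz":0},
  {"gripper":1,"tx":0,"ty":0.006,"tz":0.001,"wx":0,"wy":0,"wz":0},
  {"gripper":1,"tx":0,"ty":0.006,"tz":0.001,"wx":0,"wy":0,"wz":0},
  {"gripper":1,"tx":0,"ty":0.006,"tz":0.001,"wx":0,"wy":0,"wz":0},
])

```text
t: 3.78
position: [0.5597, -0.3112, 0.1156]
tool_rot: [[0.863, 0.001, -0.506], [0.506, -0.003, 0.863], [-0.001, -1.0, -0.003]]
force: [-4.3, 1.7, 40.1]
grip_width: -0.0004
```

```bash
python3 -c "
from h import *
rel([.559,-.309,.116],31);tilt()
"
```

```text
t 3.78 pos [ 0.5597 -0.3112  0.1156] az 30.38 yaxis [ 0.001  -0.0027 -1.    ] F [-4.3  1.7 40.1] T [ 0.25  0.88 -0.08] q [-35.   20.1  12.5  82.3  -0.1  24.6] w -0.0004
tool shift [ 0.0005 -0.0004  0.0023] wy -0.011
tilt fix wx 0.003 wz -0.001
```

Call:
apply_moves([
  {"gripper":1,"tx":0,"ty":-0.02,"tz":0,"wx":0,"wy":0,"wz":0},
  {"gripper":1,"tx":0,"ty":-0.03,"tz":0,"wx":0,"wy":0,"wz":0},
  {"gripper":1,"tx":-0.01,"ty":-0.03,"tz":0,"wx":0,"wy":0,"wz":0},
  {"gripper":1,"tx":-0.04,"ty":0,"tz":0,"wx":0,"wy":0,"wz":0},
  {"gripper":1,"tx":-0.04,"ty":0,"tz":0,"wx":0,"wy":0,"wz":0},
  {"gripper":1,"tx":-0.04,"ty":0,"tz":0,"wx":0,"wy":0,"wz":0},
  {"gripper":1,"tx":-0.04,"ty":0,"tz":0,"wx":0,"wy":0,"wz":0},
  {"gripper":1,"tx":-0.04,"ty":0,"tz":0,"wx":0,"wy":0,"wz":0},
  {"gripper":1,"tx":-0.04,"ty":0,"tz":0,"wx":0,"wy":0,"wz":0},
  {"gripper":1,"tx":-0.02,"ty":0,"tz":0,"wx":0,"wy":0,"wz":0},
])

```text
t: 4.62
position: [0.3229, -0.448, 0.1892]
tool_rot: [[0.855, -0.001, -0.518], [0.518, 0.002, 0.855], [-0.0, -1.0, 0.002]]
force: [1.5, -0.0, 0.2]
grip_width: -0.0003
```

```bash
python3 -c "
from h import *
rel([.497,-.346,.145],31);tilt()
p,d=manip.camera('top');cv2.imwrite('pics/t2f.png',p);np.save('t2.npy',d);cv2.imwrite('pics/t2.png',cv2.resize(p[130:320,200:450],None,fx=3,fy=3,interpolation=2))
p,d=manip.camera('scene');cv2.imwrite('pics/s2f.png',p);np.save('s2.npy',d);cv2.imwrite('pics/s2.png',cv2.resize(p[110:370,180:460],None,fx=2,fy=2,interpolation=2))
"
```

```text
t 4.62 pos [ 0.3229 -0.448   0.1892] az 31.2 yaxis [-0.001   0.0016 -1.    ] F [ 1.5 -0.   0.2] T [-0.03 -0.01  0.03] q [-61.2   6.6   5.   88.5  -0.   -2.4] w -0.0003
tool shift [ 0.2018  0.0442 -0.003 ] wy 0.003
tilt fix wx -0.002 wz -0.000
```

View pics/t2.png

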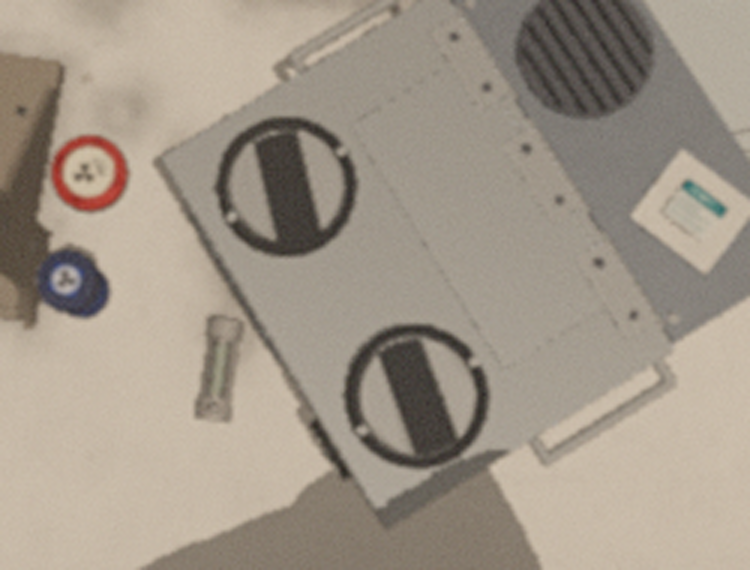

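View pics/s2.png

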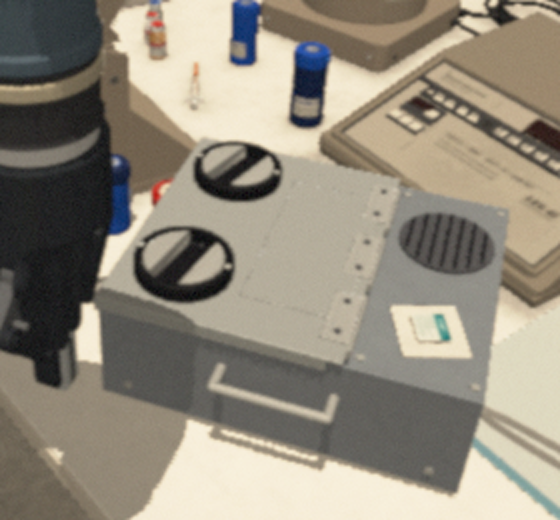

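Both views show the panel down. The bezels are at crop (287,186) and (416,395) in the top view, with the slots turned a little clockwise from the front edge. Next I measure centres and slot angles.

```bash
cat > fast.py <<'E'
from h import *
B0=np.array([.609,-.392,0.]); yaw=np.radians(31.1)
def seg(n,f,cuv,zr=.133,r=28,th=80):
    p=cv2.imread(f) if isinstance(f,str) else f; g=cv2.GaussianBlur(p.max(axis=2),(3,3),0)
    mm=np.zeros_like(g); cv2.circle(mm,(int(cuv[0]),int(cuv[1])),r,1,-1)
    k=((g<th)&(mm>0)).astype(np.uint8)
    cs,_=cv2.findContours(k,cv2.RETR_EXTERNAL,cv2.CHAIN_APPROX_NONE); c=max(cs,key=cv2.contourArea)
    e=cv2.fitEllipse(cv2.convexHull(c))
    W=np.array([plane(n,u,v,zr) for u,v in c[:,0,:]]); (wc,wr)=cv2.minEnclosingCircle(W[:,:2].astype(np.float32)*1000)
    C=plane(n,*e[0],zr)
    ys,xs=np.nonzero(k); D=np.array([plane(n,u,v,zr) for u,v in zip(xs,ys)])[:,:2]
    q=D-C[:2]; q=q[np.hypot(*q.T)<.030]
    m=q.mean(0); w,V=np.linalg.eigh(np.cov((q-m).T)); d=V[:,1]; a=np.degrees(np.arctan2(d[1],d[0]))
    # edges of the slot
    perp=np.array([-d[1],d[0]]); s=q@perp; 
    print(n,"C",C.round(4),"ell",np.round(e[1],1),"circ r mm",round(wr,1),np.round(wc,1),"slot az",round(a%180,1),"slot centre off",m.round(4),"width",(np.percentile(s,98)-np.percentile(s,2)).round(4))
    return C,a
E
python3 - <<'E'
from fast import *
for n,f,L,R,r in(("top","pics/t2f.png",(200+287/3,130+186/3),(200+416/3,130+395/3),26),("scene","pics/s2f.png",(180+238/2,110+168/2),(180+184/2,110+260/2),27)):
    a,_=seg(n,f,L,r=r); b,_=seg(n,f,R,r=r); print("dist",np.linalg.norm(a-b), "az",np.degrees(np.arctan2(*(a-b)[1::-1])))
d=np.load('t2.npy');P=pts('top',d); print([P[v,u].round(4) for u,v in [(328,220),(320,225),(305,185),(346,240)]])
E
```

```text
top C [ 0.6198 -0.2714  0.133 ] ell [44.3 44.6] circ r mm 39.7 [ 619.9 -271.4] slot az 13.6 slot centre off [ 0.     -0.0004] width 0.0213
top C [ 0.4944 -0.3485  0.133 ] ell [40.5 43.7] circ r mm 38.0 [ 492.5 -349.8] slot az 20.3 slot centre off [-0.      0.0002] width 0.0212
dist 0.14720933768715125 az 31.552006567365094
scene C [ 0.6093 -0.2851  0.133 ] ell [28.2 43.2] circ r mm 45.7 [ 612.6 -285.5] slot az 25.3 slot centre off [-0.0054 -0.0034] width 0.0444Traceback (most recent call last):
  File "<stdin>", line 3, in <module>
  File "fast.py", line 11, in seg
    ys,xs=np.nonzero(k); D=np.array([plane(n,u,v,zr) for u,v in zip(xs,ys)])[:,:2]
                                     ~~~~~^^^^^^^^^^
  File "h.py", line 11, in plane
    f,cx,cy,R,t=cam(n); r=R.T@np.array([(u-cx)/f,(v-cy)/f,1]); o=-R.T@t
                ~~~^^^
  File "h.py", line 4, in cam
    i=manip.camera_info(n); f=210/np.tan(np.radians(i["vertical_fov"])/2)
ValueError: time passes only in moves, steps and waits
```

```bash
python3 - <<'E'
import re
s=open('h.py').read()
s=s.replace('def cam(n):\n    i=manip.camera_info(n);','import functools\n@functools.lru_cache(None)\ndef cam(n):\n    i=manip.camera_info(n);')
open('h.py','w').write(s)
E
python3 - <<'E'
from fast import *
for th in(80,95,105):
  for n,f,L,R,r in(("top","pics/t2f.png",(200+287/3,130+186/3),(200+416/3,130+395/3),27),):
    a,_=seg(n,f,L,r=r,th=th); b,_=seg(n,f,R,r=r,th=th); print("dist",np.linalg.norm(a-b), "az",np.degrees(np.arctan2(*(a-b)[1::-1])))
p=cv2.imread("pics/t2f.png"); 
for x,y in((287,186),(416,395)):
  g=p.max(axis=2);u,v=int(200+x/3),int(130+y/3);print(g[v,u-28:u+29])
E
```

```text
top C [ 0.6198 -0.2714  0.133 ] ell [44.3 44.6] circ r mm 39.7 [ 619.9 -271.4] slot az 13.6 slot centre off [ 0.     -0.0004] width 0.0213
top C [ 0.4944 -0.3485  0.133 ] ell [40.5 43.7] circ r mm 38.0 [ 492.5 -349.8] slot az 20.3 slot centre off [-0.      0.0002] width 0.0212
dist 0.14720933768715125 az 31.552006567365094
top C [ 0.6197 -0.2714  0.133 ] ell [45.4 45.6] circ r mm 40.5 [ 620.  -271.4] slot az 13.7 slot centre off [ 0.     -0.0005] width 0.0229
top C [ 0.4945 -0.3481  0.133 ] ell [41.9 45.1] circ r mm 39.0 [ 492.1 -349.5] slot az 20.3 slot centre off [-0.0002 -0.0002] width 0.023
dist 0.14682729279065063 az 31.491471098743727
top C [ 0.6198 -0.2714  0.133 ] ell [46.  46.1] circ r mm 40.9 [ 620.  -271.4] slot az 13.2 slot centre off [ 0.0001 -0.0003] width 0.0243
top C [ 0.4985 -0.346   0.133 ] ell [46.6 48.3] circ r mm 41.2 [ 498.7 -345.6] slot az 20.2 slot centre off [-0.     -0.0006] width 0.0238
dist 0.14236637963909052 az 31.5772844509649
[159 163 158 147 114  81  65  70  94 127 148 163 160 158 165 158 158 161
 160 164 140  97  67  65  68  66  68  63  67  68  72  61  69  65  61  72
 124 155 162 162 163 164 161 165 163 160 156 133  93  54  71  91 134 156
 161 158 160]
[168 168 168 155 115  75  57  66  73 108 144 174 172 170 170 167 165 169
 168 160 139  91  64  66  62  64  64  68  66  73  71  68  69  72  66  72
  96 125 160 168 167 170 170 168 173 171 169 167 140  83  57  51  92 140
 166 168 168]
```

Call:
apply_moves([
  {"gripper":1,"tx":0.02,"ty":0,"tz":0,"wx":0,"wy":0.095,"wz":0},
  {"gripper":1,"tx":0.035,"ty":0,"tz":-0.007,"wx":0,"wy":0.095,"wz":0},
  {"gripper":1,"tx":0.035,"ty":0,"tz":0.005,"wx":0,"wy":0,"wz":0},
  {"gripper":1,"tx":0.035,"ty":0,"tz":0.007,"wx":0,"wy":0,"wz":0},
  {"gripper":1,"tx":0.035,"ty":0.01,"tz":0.007,"wx":0,"wy":0,"wz":0},
  {"gripper":1,"tx":0.02,"ty":0.01,"tz":0.005,"wx":0,"wy":0,"wz":0},
  {"gripper":1,"tx":0,"ty":0,"tz":0,"wx":0,"wy":0,"wz":0},
])

```text
t: 5.3
position: [0.4925, -0.359, 0.1627]
tool_rot: [[0.944, 0.001, -0.329], [0.329, 0.008, 0.944], [0.004, -1.0, 0.007]]
force: [-0.8, 0.4, -0.5]
grip_width: -0.0002
```

```bash
python3 -c "
from h import *
rel([.4975,-.346,.145],20.3);tilt()"
```

```text
t 5.3 pos [ 0.4925 -0.359   0.1627] az 19.2 yaxis [ 9.0e-04  8.2e-03 -1.0e+00] F [-0.8  0.4 -0.5] T [-0.01  0.07 -0.02] q [-42.6  15.4  12.1  86.9   0.4  28.2] w -0.0002
tool shift [0.009  0.0178 0.0104] wy -0.019
tilt fix wx -0.007 wz 0.004
```

Call:
apply_moves([
  {"gripper":1,"tx":0.009,"ty":0.01,"tz":0.0104,"wx":-0.007,"wy":-0.019,"wz":0.004},
  {"gripper":1,"tx":0,"ty":0.005,"tz":0,"wx":0,"wy":0,"wz":0},
  {"gripper":1,"tx":0,"ty":0,"tz":0,"wx":0,"wy":0,"wz":0},
])

```text
t: 5.55
position: [0.4998, -0.3421, 0.1447]
tool_rot: [[0.935, -0.003, -0.353], [0.353, 0.002, 0.935], [-0.002, -1.0, 0.003]]
force: [-0.5, 0.2, -0.5]
grip_width: -0.0002
```

```bash
python3 -c "
from h import *
rel([.4975,-.346,.124],20.3);tilt()
p,d=manip.camera('scene');cv2.imwrite('pics/s3.png',cv2.resize(p[150:310,200:360],None,fx=4,fy=4,interpolation=2)[:600])
"
```

```text
t 5.55 pos [ 0.4998 -0.3421  0.1447] az 20.69 yaxis [-0.0028  0.0022 -1.    ] F [-0.5  0.2 -0.5] T [-0.05  0.04  0.01] q [-40.7  14.9   9.4  84.7  -0.   28.6] w -0.0002
tool shift [-0.0035  0.0207 -0.0029] wy 0.007
tilt fix wx -0.003 wz -0.002
```

View pics/s3.png

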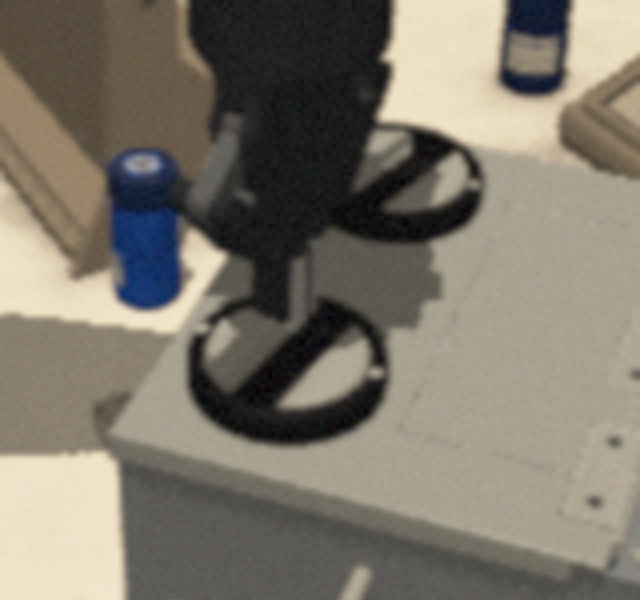

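Call:
apply_moves([
  {"gripper":1,"tx":-0.0035,"ty":0.003,"tz":-0.003,"wx":-0.003,"wy":0.007,"wz":-0.002},
  {"gripper":1,"tx":0,"ty":0,"tz":0,"wx":0,"wy":0,"wz":0},
  {"gripper":1,"tx":0,"ty":0,"tz":0,"wx":0,"wy":0,"wz":0},
])

```text
t: 5.85
position: [0.4963, -0.3482, 0.1425]
tool_rot: [[0.939, 0.001, -0.343], [0.343, -0.001, 0.939], [0.001, -1.0, -0.001]]
force: [0.1, 0.5, 1.0]
grip_width: 0.0001
```

```bash
python3 -c "
from h import *
rel([.4975,-.346,.124],20.3);tilt()
X=manip.get_state()['position'];u,v=proj('scene',X);print((u-200)*4,(v-150)*4)
u,v=proj('scene',[.4975,-.346,.1335]);print('bezel c',(u-200)*4,(v-150)*4)
p,d=manip.camera('scene');cv2.imwrite('pics/s4.png',cv2.resize(p[150:310,200:360],None,fx=4,fy=4,interpolation=2)[:600])
"
```

```text
t 5.85 pos [ 0.4963 -0.3482  0.1425] az 20.08 yaxis [ 9.e-04 -5.e-04 -1.e+00] F [0.1 0.5 1. ] T [-0.05 -0.02  0.02] q [-41.4  14.7   8.9  84.2   0.   28.5] w 0.0001
tool shift [0.0019 0.0185 0.0016] wy -0.004
tilt fix wx 0.001 wz 0.001
283.4157709663575 329.76480475303697
bezel c 282.28714063615075 343.3684645527346
```

View pics/s4.png

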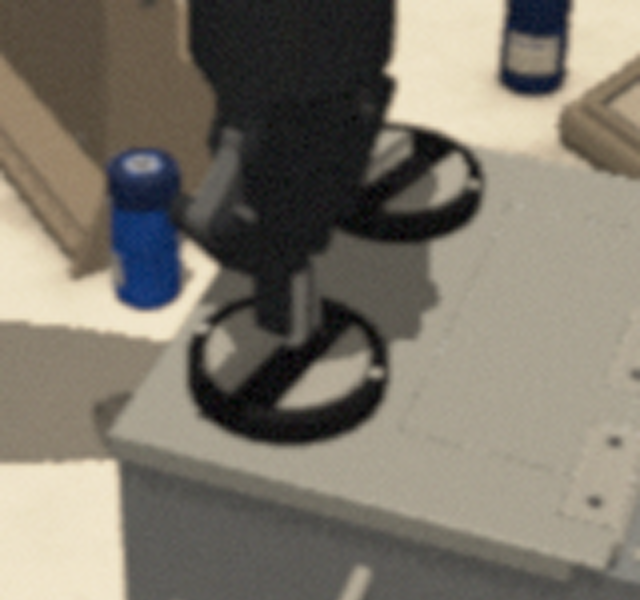

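```bash
python3 -c "
from h import *
rel([.4975,-.346,.124],20.3)
for z in(.131,.1335): print(z,plane('scene',200+289.5/4-.4,150+350/4-.4,z))
# marks: bright spots in top t2 (3x crop) right (362,431),(475,361); left (232,216),(342,150)
for a,b in(((362,431),(475,361)),((232,216),(342,150))):
  A=plane('top',200+a[0]/3-.33,130+a[1]/3-.33,.1335);Bq=plane('top',200+b[0]/3-.33,130+b[1]/3-.33,.1335)
  print((A+Bq)/2,np.linalg.norm(A-Bq),np.degrees(np.arctan2(*(Bq-A)[1::-1])))
# scene s2 (2x crop) left fastener marks
for (x,y) in ((238,168),): print(plane('scene',180+x/2,110+y/2,.1335))
"
```

```text
t 5.9 pos [ 0.4961 -0.3484  0.1425] az 20.06 yaxis [ 6.e-04 -8.e-04 -1.e+00] F [0.8 0.3 0. ] T [0.02 0.02 0.03] q [-41.4  14.7   8.9  84.2  -0.   28.5] w 0.0001
tool shift [0.0022 0.0185 0.0018] wy -0.004
0.131 [ 0.49923994 -0.34751612  0.131     ]
0.1335 [ 0.49732941 -0.34990156  0.1335    ]
[ 0.49819222 -0.34751304  0.1335    ] 0.07633737246806169 -58.240806686658
[ 0.6215738  -0.27208583  0.1335    ] 0.07512726565984891 -58.6056595742966
[ 0.61403947 -0.28153575  0.1335    ]
```

Call:
apply_moves([
  {"gripper":1,"tx":0.0016,"ty":0.004,"tz":0.0005,"wx":0,"wy":0,"wz":0},
  {"gripper":1,"tx":0,"ty":0.004,"tz":0,"wx":0,"wy":0,"wz":0},
  {"gripper":1,"tx":0,"ty":0.003,"tz":0,"wx":0,"wy":0,"wz":0},
  {"gripper":1,"tx":0,"ty":0.003,"tz":0,"wx":0,"wy":0,"wz":0},
  {"gripper":1,"tx":0,"ty":0.002,"tz":0,"wx":0,"wy":0,"wz":0},
])

```text
t: 6.32
position: [0.4973, -0.3499, 0.1271]
tool_rot: [[0.941, 0.004, -0.34], [0.34, -0.003, 0.941], [0.002, -1.0, -0.004]]
force: [0.6, 0.7, 0.1]
grip_width: -0.0001
```

```bash
python3 -c "
from h import *
rel([.4975,-.3475,.124],20.3);tilt()"
```

```text
t 6.32 pos [ 0.4973 -0.3499  0.1271] az 19.86 yaxis [ 0.0035 -0.0034 -1.    ] F [0.6 0.7 0.1] T [-0.04  0.06  0.07] q [-41.4  14.9   7.4  82.2  -0.   28.7] w -0.0001
tool shift [0.001  0.0031 0.0022] wy -0.008
tilt fix wx 0.004 wz 0.002
```

Call:
apply_moves([
  {"gripper":1,"tx":0.001,"ty":0.003,"tz":0.001,"wx":0.004,"wy":0,"wz":0.002},
  {"gripper":1,"tx":0,"ty":0.001,"tz":0,"wx":0,"wy":0,"wz":0},
  {"gripper":1,"tx":0,"ty":0,"tz":0,"wx":0,"wy":0.08,"wz":0},
  {"gripper":1,"tx":0,"ty":0,"tz":0,"wx":0,"wy":0.08,"wz":0},
  {"gripper":1,"tx":0,"ty":0,"tz":0,"wx":0,"wy":0.08,"wz":0},
  {"gripper":1,"tx":0,"ty":0,"tz":0,"wx":0,"wy":0.08,"wz":0},
])

```text
t: 6.82
position: [0.4975, -0.3475, 0.1205]
tool_rot: [[1.0, -0.003, -0.014], [0.014, 0.002, 1.0], [-0.003, -1.0, 0.002]]
force: [-0.2, -1.7, -0.0]
grip_width: -0.0001
```

```bash
python3 -c "
from h import *
rel([.4975,-.3475,.123],-58.4);tilt()"
```

```text
t 6.82 pos [ 0.4975 -0.3475  0.1205] az 0.81 yaxis [-0.0027  0.002  -1.    ] F [-0.2 -1.7 -0. ] T [-0.19  0.01  0.01] q [-41.3  15.3   7.2  82.   -0.   47.9] w -0.0001
tool shift [ 0.     -0.0025 -0.    ] wy 1.033
tilt fix wx -0.002 wz -0.003
```

Inserted and turning. I'll continue, keeping the tool centred.

Call:
apply_moves([
  {"gripper":1,"tx":0,"ty":-0.001,"tz":0,"wx":-0.002,"wy":0.08,"wz":-0.003},
  {"gripper":1,"tx":0,"ty":0,"tz":0,"wx":0,"wy":0.08,"wz":0},
  {"gripper":1,"tx":0,"ty":0,"tz":0,"wx":0,"wy":0.08,"wz":0},
  {"gripper":1,"tx":0,"ty":0,"tz":0,"wx":0,"wy":0.08,"wz":0},
  {"gripper":1,"tx":0,"ty":0,"tz":0,"wx":0,"wy":0.08,"wz":0},
  {"gripper":1,"tx":0,"ty":0,"tz":0,"wx":0,"wy":0.08,"wz":0},
])

```text
t: 7.32
position: [0.4977, -0.3482, 0.121]
tool_rot: [[0.882, -0.001, 0.47], [-0.47, -0.003, 0.882], [0.0, -1.0, -0.003]]
force: [-0.4, -0.0, 1.3]
grip_width: -0.0
```

```bash
python3 -c "
from h import *
rel([.4975,-.3475,.121],-58.4);tilt()"
```

```text
t 7.32 pos [ 0.4977 -0.3482  0.121 ] az -28.06 yaxis [-0.001  -0.0027 -1.    ] F [-0.4 -0.   1.3] T [-0.07  0.04  0.12] q [-41.2  15.1   7.   81.8  -0.2  76.8] w -0.0
tool shift [-0.0005  0.      0.0006] wy 0.53
tilt fix wx 0.003 wz 0.000
```

Call:
apply_moves([
  {"gripper":1,"tx":0,"ty":0,"tz":0,"wx":0.003,"wy":0.08,"wz":0},
  {"gripper":1,"tx":0,"ty":0,"tz":0,"wx":0,"wy":0.08,"wz":0},
  {"gripper":1,"tx":0,"ty":0,"tz":0,"wx":0,"wy":0.08,"wz":0},
  {"gripper":1,"tx":0,"ty":0,"tz":0,"wx":0,"wy":0.08,"wz":0},
  {"gripper":1,"tx":0,"ty":0,"tz":0,"wx":0,"wy":0.08,"wz":0},
  {"gripper":1,"tx":0,"ty":0,"tz":0,"wx":0,"wy":0.06,"wz":0},
])

```text
t: 7.82
position: [0.4977, -0.3486, 0.121]
tool_rot: [[0.563, -0.001, 0.826], [-0.826, -0.002, 0.563], [0.001, -1.0, -0.002]]
force: [-1.2, -0.3, 0.8]
grip_width: 0.0003
```

```bash
python3 -c "
from h import *
rel([.4975,-.3475,.121],-58.4);tilt()"
```

```text
t 7.82 pos [ 0.4977 -0.3486  0.121 ] az -55.71 yaxis [-9.e-04 -2.e-03 -1.e+00] F [-1.2 -0.3  0.8] T [-0.06  0.1   0.05] q [-4.130e+01  1.520e+01  7.100e+00  8.180e+01 -1.000e-01  1.044e+02] w 0.0003
tool shift [-0.001   0.      0.0004] wy 0.047
tilt fix wx 0.002 wz 0.001
```

Call:
apply_moves([
  {"gripper":1,"tx":0,"ty":0,"tz":0,"wx":0,"wy":0.06,"wz":0},
  {"gripper":1,"tx":0,"ty":0,"tz":0,"wx":0,"wy":0.06,"wz":0},
  {"gripper":1,"tx":0,"ty":0,"tz":0,"wx":0,"wy":0.05,"wz":0},
])

```text
t: 8.07
position: [0.4976, -0.3487, 0.121]
tool_rot: [[0.408, -0.002, 0.913], [-0.913, -0.003, 0.408], [0.002, -1.0, -0.003]]
force: [-0.2, -0.4, 0.8]
grip_width: -0.0001
```

```bash
python3 -c "
from h import *
rel([.4975,-.3475,.121],-58.4);tilt()"
```

```text
t 8.07 pos [ 0.4976 -0.3487  0.121 ] az -65.93 yaxis [-0.0019 -0.0029 -1.    ] F [-0.2 -0.4  0.8] T [-0.03  0.06  0.04] q [-41.2  15.2   7.1  81.9  -0.2 114.7] w -0.0001
tool shift [-0.0011  0.      0.0004] wy -0.131
tilt fix wx 0.003 wz 0.002
```

Call:
apply_moves([
  {"gripper":1,"tx":0,"ty":0,"tz":0,"wx":0,"wy":0.05,"wz":0},
  {"gripper":1,"tx":0,"ty":0,"tz":0,"wx":0,"wy":0.05,"wz":0},
  {"gripper":1,"tx":0,"ty":0,"tz":0,"wx":0,"wy":0.05,"wz":0},
])

```text
t: 8.32
position: [0.4976, -0.3488, 0.121]
tool_rot: [[0.26, -0.003, 0.966], [-0.966, -0.004, 0.26], [0.003, -1.0, -0.004]]
force: [0.4, 0.2, 0.1]
grip_width: -0.0
```

```bash
python3 -c "
from h import *
rel([.4975,-.3475,.121],-58.4);tilt()"
```

```text
t 8.32 pos [ 0.4976 -0.3488  0.121 ] az -74.92 yaxis [-0.0028 -0.0038 -1.    ] F [0.4 0.2 0.1] T [-0.06  0.13  0.05] q [-41.2  15.2   7.1  81.9  -0.3 123.7] w -0.0
tool shift [-0.0013  0.      0.0003] wy -0.288
tilt fix wx 0.004 wz 0.003
```

```bash
python3 -c "
from h import *
p,d=manip.camera('scene');cv2.imwrite('pics/s5.png',cv2.resize(p[150:310,200:360],None,fx=4,fy=4,interpolation=2)[:600])
"
```

```text
(no output)
```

View pics/s5.png

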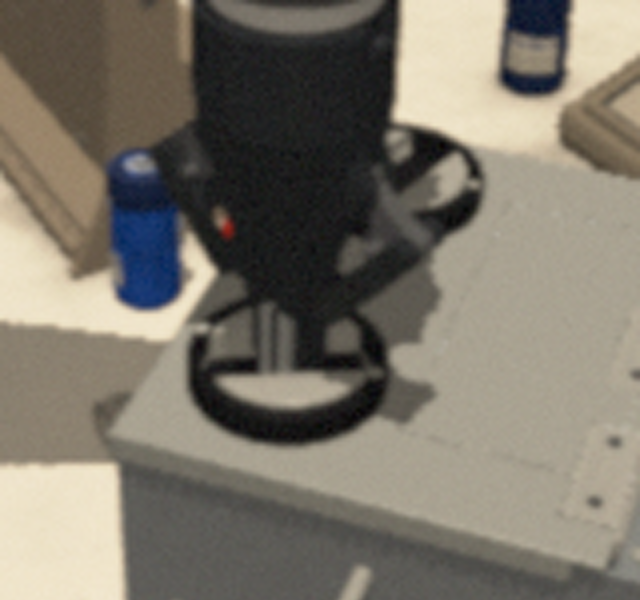

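```bash
python3 -c "
from h import *
f=lambda x,y: plane('scene',200+x/4,150+y/4,.132)
for a,b in (((212,366),(372,366)),((203,328),(376,372)),((215,377),(345,375))):
  d=f(*b)-f(*a);print(np.degrees(np.arctan2(d[1],d[0])))
rel(None)
"
```

```text
-37.258261712528935
-59.174700059339905
-35.91364435603676
t 8.37 pos [ 0.4976 -0.3488  0.121 ] az -75.01 yaxis [-0.0028 -0.0038 -1.    ] F [-0.5 -0.5  0.7] T [-0.06  0.12  0.03] q [-41.2  15.2   7.1  81.9  -0.3 123.8] w -0.0004
```

The slot lags the tool by about 38°: it lies horizontal in the crop, from (212,366) to (372,366), while the marks lie at (203,328)-(376,372). Shut, the tips are slimmer than I assumed. I'll realign with the slot, open the fingers partway inside it for a firm fit, and go on turning.

Call:
apply_moves([
  {"gripper":1,"tx":-0.001,"ty":-0.001,"tz":0,"wx":0.004,"wy":-0.1,"wz":0.003},
  {"gripper":1,"tx":0,"ty":0,"tz":0,"wx":0,"wy":-0.1,"wz":0},
  {"gripper":1,"tx":0,"ty":0,"tz":0,"wx":0,"wy":-0.1,"wz":0},
  {"gripper":1,"tx":0,"ty":0,"tz":0,"wx":0,"wy":-0.1,"wz":0},
  {"gripper":1,"tx":0,"ty":0,"tz":0,"wx":0,"wy":-0.1,"wz":0},
  {"gripper":1,"tx":0,"ty":0,"tz":0,"wx":0,"wy":-0.08,"wz":0},
  {"gripper":1,"tx":0,"ty":0,"tz":0,"wx":0,"wy":0,"wz":0},
])

```text
t: 8.95
position: [0.4979, -0.3481, 0.1216]
tool_rot: [[0.769, 0.0, 0.639], [-0.639, -0.001, 0.769], [0.001, -1.0, -0.0]]
force: [-0.4, 0.1, 0.8]
grip_width: -0.0002
```

```bash
python3 -c "
from h import *
rel([.4975,-.3475,.121],-38);tilt()"
```

```text
t 8.95 pos [ 0.4979 -0.3481  0.1216] az -39.7 yaxis [ 2.e-04 -8.e-04 -1.e+00] F [-0.4  0.1  0.8] T [-0.01  0.02 -0.03] q [-41.3  15.2   7.1  81.9  -0.   88.4] w -0.0002
tool shift [-0.0007  0.0006  0.0002] wy -0.03
tilt fix wx 0.000 wz 0.001
```

Call:
apply_moves([
  {"gripper":0.7,"tx":0,"ty":0,"tz":0,"wx":0,"wy":0,"wz":0},
  {"gripper":0.7,"tx":0,"ty":0,"tz":0,"wx":0,"wy":0,"wz":0},
  {"gripper":0.7,"tx":0,"ty":0,"tz":0,"wx":0,"wy":0,"wz":0},
  {"gripper":0.7,"tx":0,"ty":0,"tz":0,"wx":0,"wy":0,"wz":0},
])

```text
t: 9.28
position: [0.4982, -0.3492, 0.1215]
tool_rot: [[0.767, 0.0, 0.642], [-0.642, -0.003, 0.767], [0.002, -1.0, -0.002]]
force: [0.9, -1.0, -0.7]
grip_width: 0.0255
```

```bash
python3 -c "
from h import *
rel([.4975,-.3475,.121],-58.4);tilt()
p,d=manip.camera('scene');cv2.imwrite('pics/s6.png',cv2.resize(p[150:310,200:360],None,fx=4,fy=4,interpolation=2)[:600])
"
```

```text
t 9.28 pos [ 0.4982 -0.3492  0.1215] az -39.95 yaxis [ 3.0e-04 -3.2e-03 -1.0e+00] F [ 0.9 -1.  -0.7] T [-0.07  0.02  0.01] q [-41.3  15.2   7.1  81.8  -0.1  88.7] w 0.0255
tool shift [-0.0016  0.0005  0.0008] wy 0.322
tilt fix wx 0.002 wz 0.002
```

View pics/s6.png

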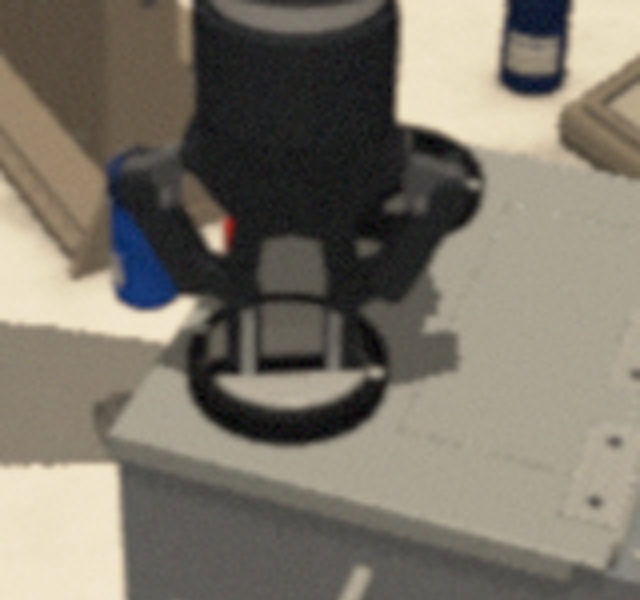

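Both tips now stand in the slot, at (248,350) and (333,350) in the crop. I'll turn on to the stop.

Call:
apply_moves([
  {"gripper":0.7,"tx":-0.001,"ty":0,"tz":0,"wx":0.002,"wy":0.07,"wz":0.002},
  {"gripper":0.7,"tx":0,"ty":0,"tz":0,"wx":0,"wy":0.07,"wz":0},
  {"gripper":0.7,"tx":0,"ty":0,"tz":0,"wx":0,"wy":0.07,"wz":0},
  {"gripper":0.7,"tx":0,"ty":0,"tz":0,"wx":0,"wy":0.07,"wz":0},
  {"gripper":0.7,"tx":0,"ty":0,"tz":0,"wx":0,"wy":0.06,"wz":0},
])

```text
t: 9.75
position: [0.4978, -0.3495, 0.1209]
tool_rot: [[0.496, 0.0, 0.868], [-0.868, -0.003, 0.496], [0.002, -1.0, -0.001]]
force: [0.2, -1.2, -0.6]
grip_width: 0.0258
```

```bash
python3 -c "
from h import *
rel([.4975,-.3475,.121],-58.4);tilt()"
```

```text
t 9.75 pos [ 0.4978 -0.3495  0.1209] az -60.27 yaxis [ 3.0e-04 -2.6e-03 -1.0e+00] F [ 0.2 -1.2 -0.6] T [-0.2   0.07  0.13] q [-4.130e+01  1.520e+01  7.100e+00  8.180e+01 -1.000e-01  1.089e+02] w 0.0258
tool shift [-0.0019 -0.0001  0.0007] wy -0.033
tilt fix wx 0.001 wz 0.002
```

Call:
apply_moves([
  {"gripper":0.7,"tx":-0.001,"ty":0,"tz":0,"wx":0,"wy":0.05,"wz":0},
  {"gripper":0.7,"tx":0,"ty":0,"tz":0,"wx":0,"wy":0.05,"wz":0},
])

```text
t: 9.92
position: [0.4977, -0.3496, 0.121]
tool_rot: [[0.401, 0.001, 0.916], [-0.916, -0.005, 0.401], [0.005, -1.0, -0.001]]
force: [-0.6, -0.0, 1.1]
grip_width: 0.0258
```

```bash
python3 -c "
from h import *
rel([.4975,-.3475,.121],-58.4);tilt()"
```

```text
t 9.92 pos [ 0.4977 -0.3496  0.121 ] az -66.33 yaxis [ 9.0e-04 -4.8e-03 -1.0e+00] F [-0.6 -0.   1.1] T [-0.02  0.08  0.27] q [-41.3  15.1   6.9  81.6  -0.2 115. ] w 0.0258
tool shift [-0.002  -0.      0.0007] wy -0.138
tilt fix wx 0.001 wz 0.005
```

Call:
apply_moves([
  {"gripper":0.7,"tx":0,"ty":0,"tz":0,"wx":0,"wy":0.06,"wz":0},
  {"gripper":0.7,"tx":0,"ty":0,"tz":0,"wx":0,"wy":0.06,"wz":0},
])

```text
t: 10.08
position: [0.4976, -0.3495, 0.1211]
tool_rot: [[0.292, 0.0, 0.956], [-0.956, -0.006, 0.292], [0.006, -1.0, -0.002]]
force: [-0.4, -1.3, -0.6]
grip_width: 0.0257
```

```bash
python3 -c "
from h import *
rel([.4975,-.3475,.121],-58.4);tilt()
p,d=manip.camera('scene');cv2.imwrite('pics/s7.png',cv2.resize(p[150:310,200:360],None,fx=4,fy=4,interpolation=2)[:600])
"
```

```text
t 10.08 pos [ 0.4976 -0.3495  0.1211] az -72.99 yaxis [ 0.    -0.006 -1.   ] F [-0.4 -1.3 -0.6] T [-0.44  0.17  2.7 ] q [-41.3  15.1   6.9  81.6  -0.3 121.7] w 0.0257
tool shift [-0.002   0.0001  0.0005] wy -0.255
tilt fix wx 0.002 wz 0.006
```

View pics/s7.png

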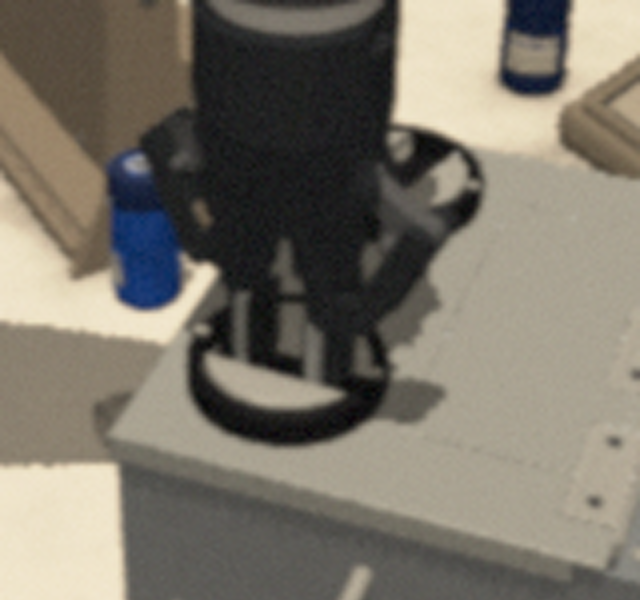

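Torque has risen to 2.7 N m and the slot lies along the marks, so the right fastener is at its stop. I'll ease back, lift out and turn towards the left slot.

Call:
apply_moves([
  {"gripper":0.7,"tx":0,"ty":0,"tz":0,"wx":0,"wy":-0.1,"wz":0},
  {"gripper":0.7,"tx":0,"ty":0,"tz":0,"wx":0,"wy":-0.1,"wz":0},
  {"gripper":0.7,"tx":0,"ty":-0.01,"tz":0,"wx":0,"wy":0,"wz":0},
  {"gripper":0.7,"tx":0,"ty":-0.015,"tz":0,"wx":0,"wy":0,"wz":0},
  {"gripper":0.7,"tx":0,"ty":-0.015,"tz":0,"wx":0,"wy":-0.04,"wz":0},
  {"gripper":0.7,"tx":0,"ty":-0.01,"tz":0,"wx":0,"wy":-0.12,"wz":0},
  {"gripper":0.7,"tx":0,"ty":0,"tz":0,"wx":0,"wy":-0.12,"wz":0},
  {"gripper":0.7,"tx":0,"ty":0,"tz":0,"wx":0,"wy":-0.12,"wz":0},
  {"gripper":0.7,"tx":0,"ty":0,"tz":0,"wx":0,"wy":-0.12,"wz":0},
  {"gripper":0.7,"tx":0,"ty":0,"tz":0,"wx":0,"wy":-0.12,"wz":0},
  {"gripper":0.7,"tx":0,"ty":0,"tz":0,"wx":0,"wy":-0.12,"wz":0},
  {"gripper":0.7,"tx":0,"ty":0,"tz":0,"wx":0,"wy":-0.12,"wz":0},
])

```text
t: 11.13
position: [0.4985, -0.3463, 0.1811]
tool_rot: [[0.985, 0.005, 0.171], [-0.171, -0.002, 0.985], [0.005, -1.0, -0.001]]
force: [1.4, -0.2, 0.2]
grip_width: 0.026
```

```bash
python3 -c "
from h import *
rel([.621,-.272,.16],13.5);tilt()
p,d=manip.camera('scene');cv2.imwrite('pics/s8f.png',p);cv2.imwrite('pics/s8.png',cv2.resize(p[150:310,200:360],None,fx=4,fy=4,interpolation=2)[:600])
"
```

```text
t 11.13 pos [ 0.4985 -0.3463  0.1811] az -9.85 yaxis [ 0.0049 -0.0017 -1.    ] F [ 1.4 -0.2  0.2] T [0.01 0.   0.04] q [-41.2  14.4  13.   88.3   0.1  58.7] w 0.026
tool shift [0.1079 0.0215 0.0942] wy -0.408
tilt fix wx 0.001 wz 0.005
```

View pics/s8.png

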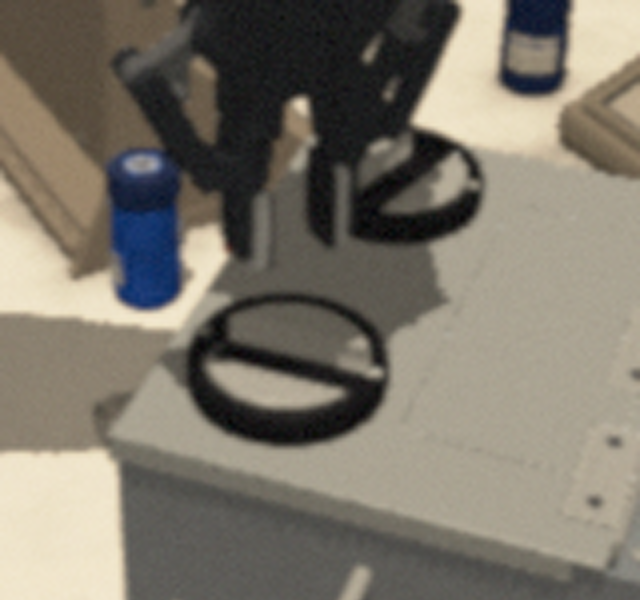

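The right slot now lies along its marks, from (205,335) to (378,372) in the crop. On to the left fastener.

Call:
apply_moves([
  {"gripper":0.7,"tx":0.015,"ty":0,"tz":0.013,"wx":0,"wy":0,"wz":0.005},
  {"gripper":0.7,"tx":0.024,"ty":0,"tz":0.021,"wx":0,"wy":0,"wz":0},
  {"gripper":0.7,"tx":0.024,"ty":0,"tz":0.021,"wx":0,"wy":0,"wz":0},
  {"gripper":0.7,"tx":0.024,"ty":0,"tz":0.021,"wx":0,"wy":0,"wz":0},
  {"gripper":0.7,"tx":0.012,"ty":0,"tz":0.01,"wx":0,"wy":0,"wz":0},
  {"gripper":0.7,"tx":0,"ty":0,"tz":0,"wx":0,"wy":-0.1,"wz":0},
  {"gripper":0.7,"tx":0,"ty":0,"tz":0,"wx":0,"wy":-0.12,"wz":0},
  {"gripper":0.7,"tx":0,"ty":0,"tz":0,"wx":0,"wy":-0.12,"wz":0},
  {"gripper":0.7,"tx":0,"ty":0,"tz":0,"wx":0,"wy":-0.05,"wz":0},
  {"gripper":0.7,"tx":0,"ty":0,"tz":0,"wx":0,"wy":0,"wz":0},
])

```text
t: 12.02
position: [0.6175, -0.2743, 0.1876]
tool_rot: [[0.983, 0.005, -0.186], [0.186, 0.002, 0.983], [0.005, -1.0, 0.001]]
force: [0.2, 1.2, 0.1]
grip_width: 0.0256
```

```bash
python3 -c "
from h import *
rel([.6205,-.2725,.145],13.5);tilt()"
```

```text
t 12.02 pos [ 0.6175 -0.2743  0.1876] az 10.7 yaxis [ 0.0051  0.0016 -1.    ] F [0.2 1.2 0.1] T [0.06 0.01 0.07] q [-29.7  25.6  27.9  92.    0.2  49.6] w 0.0256
tool shift [0.0031 0.0426 0.0012] wy -0.049
tilt fix wx -0.001 wz 0.005
```

Call:
apply_moves([
  {"gripper":0.7,"tx":0.003,"ty":0.015,"tz":0.001,"wx":-0.001,"wy":-0.049,"wz":0.005},
  {"gripper":0.7,"tx":0,"ty":0.015,"tz":0,"wx":0,"wy":0,"wz":0},
  {"gripper":0.7,"tx":0,"ty":0.009,"tz":0,"wx":0,"wy":0,"wz":0},
  {"gripper":0.7,"tx":0,"ty":0,"tz":0,"wx":0,"wy":0,"wz":0},
])

```text
t: 12.35
position: [0.6216, -0.273, 0.151]
tool_rot: [[0.976, 0.005, -0.217], [0.217, -0.002, 0.976], [0.004, -1.0, -0.003]]
force: [0.2, 0.8, -0.9]
grip_width: 0.026
```

```bash
python3 -c "
from h import *
rel([.6205,-.2725,.122],13.5);tilt()
p,d=manip.camera('scene');cv2.imwrite('pics/s9f.png',p);cv2.imwrite('pics/s9.png',cv2.resize(p[130:280,220:370],None,fx=4,fy=4,interpolation=2)[:600])
"
```

```text
t 12.35 pos [ 0.6216 -0.273   0.151 ] az 12.53 yaxis [ 0.0049 -0.0018 -1.    ] F [ 0.2  0.8 -0.9] T [ 0.    0.06 -0.04] q [-29.4  25.8  24.   87.9   0.1  48.1] w 0.026
tool shift [-0.0011  0.029   0.0009] wy -0.017
tilt fix wx 0.003 wz 0.004
```

View pics/s9.png

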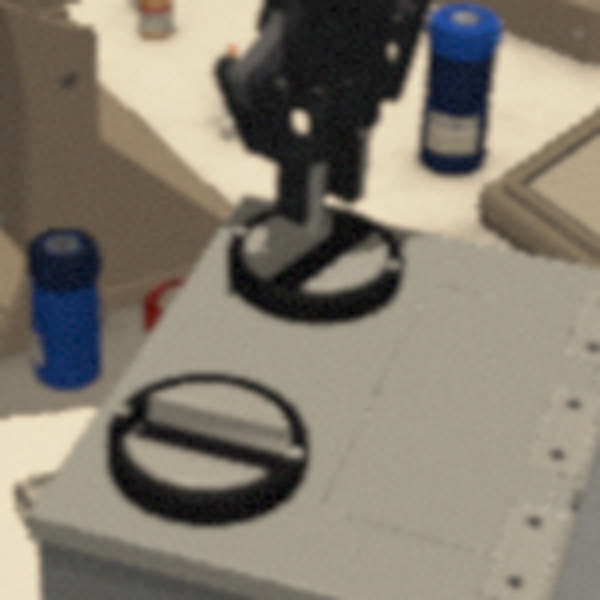

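The left slot runs from (280,285) to (365,235) in the crop, and the tips are above it. I'll go down in small steps.

Call:
apply_moves([
  {"gripper":0.7,"tx":-0.001,"ty":0.006,"tz":0.0005,"wx":0.003,"wy":-0.017,"wz":0.004},
  {"gripper":0.7,"tx":0,"ty":0.006,"tz":0,"wx":0,"wy":0,"wz":0},
  {"gripper":0.7,"tx":0,"ty":0.004,"tz":0,"wx":0,"wy":0,"wz":0},
  {"gripper":0.7,"tx":0,"ty":0.003,"tz":0,"wx":0,"wy":0,"wz":0},
  {"gripper":0.7,"tx":0,"ty":0.003,"tz":0,"wx":0,"wy":0,"wz":0},
])

```text
t: 12.82
position: [0.6218, -0.2741, 0.1319]
tool_rot: [[0.973, 0.005, -0.231], [0.231, -0.002, 0.973], [0.005, -1.0, -0.004]]
force: [0.8, -0.0, -0.2]
grip_width: 0.0257
```

```bash
python3 -c "
from h import *
rel([.6205,-.2725,.121],13.5);tilt()"
```

```text
t 12.82 pos [ 0.6218 -0.2741  0.1319] az 13.33 yaxis [ 0.0052 -0.0024 -1.    ] F [ 0.8 -0.  -0.2] T [ 0.02  0.04 -0.01] q [-29.5  25.9  21.9  85.7   0.   47.2] w 0.0257
tool shift [-0.0009  0.0109  0.0019] wy -0.003
tilt fix wx 0.004 wz 0.005
```

Call:
apply_moves([
  {"gripper":0.7,"tx":-0.001,"ty":0.003,"tz":0.001,"wx":0.004,"wy":0,"wz":0.005},
  {"gripper":0.7,"tx":0,"ty":0.003,"tz":0,"wx":0,"wy":0,"wz":0},
  {"gripper":0.7,"tx":0,"ty":0.003,"tz":0,"wx":0,"wy":0,"wz":0},
  {"gripper":0.7,"tx":0,"ty":0,"tz":0,"wx":0,"wy":0,"wz":0},
])

```text
t: 13.15
position: [0.6202, -0.2732, 0.1213]
tool_rot: [[0.973, -0.002, -0.23], [0.23, 0.001, 0.973], [-0.002, -1.0, 0.002]]
force: [0.2, -0.1, -0.9]
grip_width: 0.0258
```

```bash
python3 -c "
from h import *
rel([.6205,-.2725,.121],-58.4);tilt()
p,d=manip.camera('scene');cv2.imwrite('pics/s10.png',cv2.resize(p[130:280,220:370],None,fx=4,fy=4,interpolation=2)[:600])
"
```

```text
t 13.15 pos [ 0.6202 -0.2732  0.1213] az 13.29 yaxis [-0.0019  0.0011 -1.    ] F [ 0.2 -0.1 -0.9] T [-0.   -0.05  0.02] q [-29.4  26.2  21.1  85.    0.   47.3] w 0.0258
tool shift [0.0005 0.0003 0.0006] wy 1.251
tilt fix wx -0.002 wz -0.002
```

View pics/s10.png

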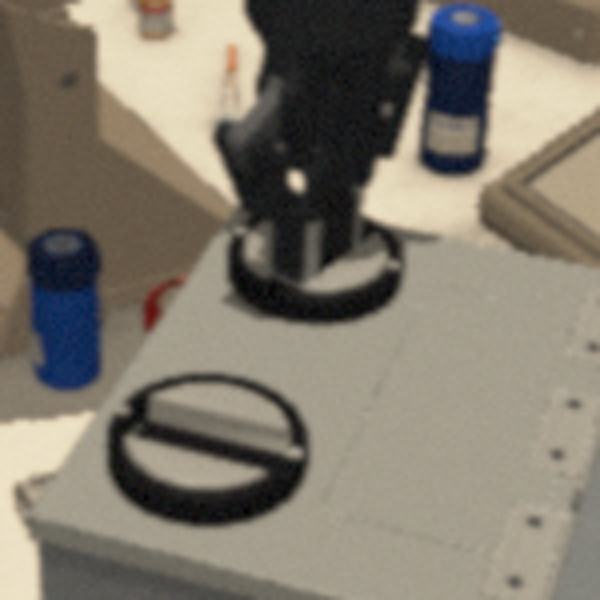

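Both tips are in the left slot, at (310,265) in the crop, with no load. I'll turn to the stop, a total of about 1.25 rad plus 0.25 rad of slack.

Call:
apply_moves([
  {"gripper":0.7,"tx":0,"ty":0,"tz":0,"wx":-0.002,"wy":0.08,"wz":-0.002},
  {"gripper":0.7,"tx":0,"ty":0,"tz":0,"wx":0,"wy":0.08,"wz":0},
  {"gripper":0.7,"tx":0,"ty":0,"tz":0,"wx":0,"wy":0.08,"wz":0},
  {"gripper":0.7,"tx":0,"ty":0,"tz":0,"wx":0,"wy":0.08,"wz":0},
  {"gripper":0.7,"tx":0,"ty":0,"tz":0,"wx":0,"wy":0.08,"wz":0},
  {"gripper":0.7,"tx":0,"ty":0,"tz":0,"wx":0,"wy":0.08,"wz":0},
  {"gripper":0.7,"tx":0,"ty":0,"tz":0,"wx":0,"wy":0.08,"wz":0},
])

```text
t: 13.78
position: [0.6205, -0.2731, 0.1217]
tool_rot: [[0.939, 0.001, 0.345], [-0.345, -0.001, 0.939], [0.001, -1.0, -0.001]]
force: [-0.1, -0.7, -1.2]
grip_width: 0.0255
```

```bash
python3 -c "
from h import *
rel([.6205,-.2725,.121],-58.4);tilt()"
```

```text
t 13.78 pos [ 0.6205 -0.2731  0.1217] az -20.19 yaxis [ 0.0011 -0.001  -1.    ] F [-0.1 -0.7 -1.2] T [-0.04  0.05  0.07] q [-29.4  26.   20.9  84.8  -0.   80.8] w 0.0255
tool shift [-0.0002  0.0007  0.0006] wy 0.667
tilt fix wx 0.001 wz 0.001
```

Call:
apply_moves([
  {"gripper":0.7,"tx":0,"ty":0.0007,"tz":0,"wx":0.001,"wy":0.08,"wz":0.001},
  {"gripper":0.7,"tx":0,"ty":0,"tz":0,"wx":0,"wy":0.08,"wz":0},
  {"gripper":0.7,"tx":0,"ty":0,"tz":0,"wx":0,"wy":0.08,"wz":0},
  {"gripper":0.7,"tx":0,"ty":0,"tz":0,"wx":0,"wy":0.08,"wz":0},
  {"gripper":0.7,"tx":0,"ty":0,"tz":0,"wx":0,"wy":0.08,"wz":0},
  {"gripper":0.7,"tx":0,"ty":0,"tz":0,"wx":0,"wy":0.08,"wz":0},
  {"gripper":0.7,"tx":0,"ty":0,"tz":0,"wx":0,"wy":0.08,"wz":0},
  {"gripper":0.7,"tx":0,"ty":0,"tz":0,"wx":0,"wy":0.08,"wz":0},
  {"gripper":0.7,"tx":0,"ty":0,"tz":0,"wx":0,"wy":0.06,"wz":0},
])

```text
t: 14.53
position: [0.6201, -0.2736, 0.1214]
tool_rot: [[0.465, -0.0, 0.885], [-0.885, -0.002, 0.465], [0.001, -1.0, -0.001]]
force: [-0.9, -1.0, -0.7]
grip_width: 0.0256
```

```bash
python3 -c "
from h import *
rel([.6205,-.2725,.121],-58.4);tilt()"
```

```text
t 14.53 pos [ 0.6201 -0.2736  0.1214] az -62.28 yaxis [-5.0e-04 -1.5e-03 -1.0e+00] F [-0.9 -1.  -0.7] T [-0.05  0.11  0.12] q [-2.940e+01  2.610e+01  2.090e+01  8.490e+01 -1.000e-01  1.228e+02] w 0.0256
tool shift [-0.0009  0.0004  0.0008] wy -0.068
tilt fix wx 0.001 wz 0.001
```

Call:
apply_moves([
  {"gripper":0.7,"tx":0,"ty":0,"tz":0,"wx":0,"wy":0.06,"wz":0},
  {"gripper":0.7,"tx":0,"ty":0,"tz":0,"wx":0,"wy":0.06,"wz":0},
  {"gripper":0.7,"tx":0,"ty":0,"tz":0,"wx":0,"wy":0.06,"wz":0},
])

```text
t: 14.78
position: [0.6201, -0.2737, 0.1215]
tool_rot: [[0.3, -0.001, 0.954], [-0.954, -0.003, 0.3], [0.002, -1.0, -0.002]]
force: [-0.7, 0.2, -0.0]
grip_width: 0.0257
```

```bash
python3 -c "
from h import *
rel([.6205,-.2725,.121],-58.4);tilt()
p,d=manip.camera('scene');cv2.imwrite('pics/s11.png',cv2.resize(p[130:280,220:370],None,fx=4,fy=4,interpolation=2)[:600])
"
```

```text
t 14.78 pos [ 0.6201 -0.2737  0.1215] az -72.55 yaxis [-0.0013 -0.003  -1.    ] F [-0.7  0.2 -0. ] T [-0.27  0.14  2.55] q [-29.4  26.1  20.9  84.9  -0.2 133.2] w 0.0257
tool shift [-0.001   0.0005  0.0008] wy -0.247
tilt fix wx 0.002 wz 0.002
```

View pics/s11.png

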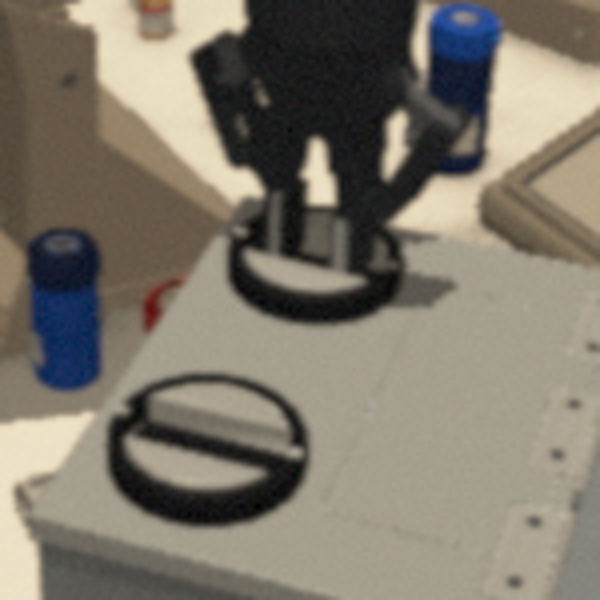

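The left fastener is at its stop too: 2.55 N m, with the slot along the marks at (240,232)-(392,263). I'll ease back, lift out and move clear.

Call:
apply_moves([
  {"gripper":0.7,"tx":0,"ty":0,"tz":0,"wx":0,"wy":-0.1,"wz":0},
  {"gripper":0.7,"tx":0,"ty":0,"tz":0,"wx":0,"wy":-0.1,"wz":0},
  {"gripper":0.7,"tx":0,"ty":-0.01,"tz":0,"wx":0,"wy":0,"wz":0},
  {"gripper":0.7,"tx":0,"ty":-0.015,"tz":0,"wx":0,"wy":0,"wz":0},
  {"gripper":0.7,"tx":0,"ty":-0.03,"tz":0,"wx":0,"wy":0,"wz":0},
  {"gripper":0.7,"tx":0,"ty":-0.035,"tz":0,"wx":0,"wy":0,"wz":0},
  {"gripper":0.7,"tx":0,"ty":0,"tz":0,"wx":0,"wy":0,"wz":0},
])

```text
t: 15.42
position: [0.6187, -0.2725, 0.2144]
tool_rot: [[0.483, -0.006, 0.876], [-0.876, -0.001, 0.483], [-0.002, -1.0, -0.005]]
force: [0.7, -0.5, 1.8]
grip_width: 0.0259
```

```bash
python3 -c "
from h import *
rel([.32,-.45,.21],None);tilt()"
```

```text
t 15.42 pos [ 0.6187 -0.2725  0.2144] az -61.12 yaxis [-0.0056 -0.0012 -1.    ] F [ 0.7 -0.5  1.8] T [-0.04 -0.02 -0.02] q [-29.3  26.9  32.6  96.   -0.2 121.8] w 0.0259
tool shift [ 0.0112  0.0063 -0.3472] wy None
tilt fix wx 0.005 wz -0.002
```

Call:
apply_moves([
  {"gripper":0.7,"tx":0,"ty":0,"tz":-0.02,"wx":0.005,"wy":0,"wz":0},
  {"gripper":0.7,"tx":0,"ty":0,"tz":-0.038,"wx":0,"wy":0,"wz":0},
  {"gripper":0.7,"tx":0,"ty":0,"tz":-0.038,"wx":0,"wy":0,"wz":0},
  {"gripper":0.7,"tx":0,"ty":0,"tz":-0.038,"wx":0,"wy":0,"wz":0},
  {"gripper":0.7,"tx":0,"ty":0,"tz":-0.038,"wx":0,"wy":0,"wz":0},
  {"gripper":0.7,"tx":0,"ty":0,"tz":-0.038,"wx":0,"wy":0,"wz":0},
  {"gripper":0.7,"tx":0,"ty":0,"tz":-0.038,"wx":0,"wy":0,"wz":0},
  {"gripper":0.7,"tx":0,"ty":0,"tz":-0.038,"wx":0,"wy":0,"wz":0},
  {"gripper":0.7,"tx":0,"ty":0,"tz":-0.02,"wx":0,"wy":0,"wz":0},
  {"gripper":0.7,"tx":0,"ty":0,"tz":0,"wx":0,"wy":0,"wz":0},
  {"gripper":0.7,"tx":0,"ty":0,"tz":0,"wx":0,"wy":0,"wz":0},
])

```text
t: 16.33
position: [0.3443, -0.4262, 0.229]
tool_rot: [[0.46, 0.022, 0.888], [-0.888, -0.018, 0.46], [0.026, -1.0, 0.012]]
force: [0.2, -0.3, -0.7]
grip_width: 0.026
```

```bash
python3 - <<'E'
from fast import *
rel(None)
p,d=manip.camera('top');cv2.imwrite('pics/t3f.png',p);cv2.imwrite('pics/t3.png',cv2.resize(p[130:320,200:450],None,fx=3,fy=3,interpolation=2))
a,_=seg("top",p,(200+287/3,130+186/3),zr=.131,r=27,th=105); b,_=seg("top",p,(200+416/3,130+395/3),zr=.131,r=27,th=105)
p,d=manip.camera('scene');cv2.imwrite('pics/s12.png',cv2.resize(p[110:370,180:460],None,fx=2,fy=2,interpolation=2))
p0=cv2.imread("pics/t2f.png")
E
```

```text
t 16.33 pos [ 0.3443 -0.4262  0.229 ] az -62.62 yaxis [ 0.0224 -0.0181 -0.9996] F [ 0.2 -0.3 -0.7] T [0.05 0.02 0.01] q [-58.4   4.4   7.1  91.2   0.5  94.2] w 0.026
top C [ 0.62   -0.2713  0.131 ] ell [45.7 46.1] circ r mm 41.0 [ 620.1 -271.1] slot az 121.2 slot centre off [0.0004 0.0003] width 0.0236
top C [ 0.4962 -0.3457  0.131 ] ell [47.5 50.1] circ r mm 43.1 [ 496.3 -345.5] slot az 125.5 slot centre off [-0.0007  0.001 ] width 0.0267
```

View pics/t3.png

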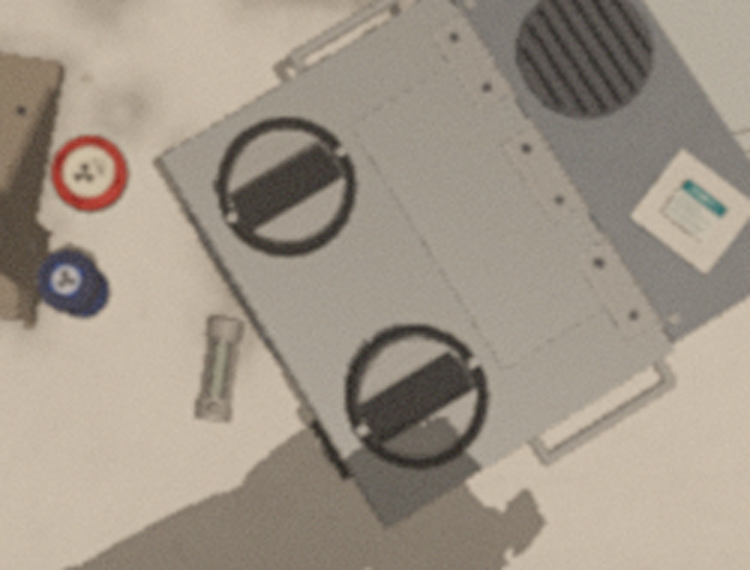

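View pics/s12.png

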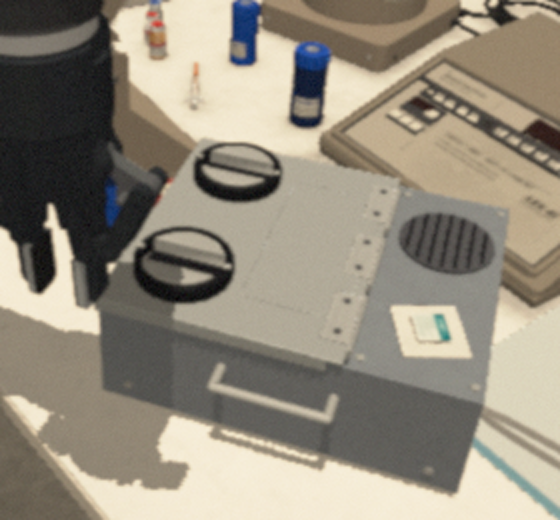

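```bash
python3 - <<'E'
from fast import *
for th in(70,80,88): seg("top","pics/t3f.png",(200+287/3,130+186/3),zr=.131,r=27,th=th); seg("top","pics/t3f.png",(200+416/3,130+395/3),zr=.131,r=27,th=th)
def bys(f):
    p=cv2.imread(f); h=cv2.cvtColor(p,cv2.COLOR_BGR2HSV)[180-30:275,205:285]
    g=cv2.absdiff(cv2.imread("pics/t2f.png"),p)
    return g[150:275,200:285].max()
print("max diff bystander region vs before", bys("pics/t3f.png"))
a=cv2.absdiff(cv2.imread("pics/top0.png"),cv2.imread("pics/t3f.png"))[150:280,205:250]; print(a.max(),a.mean())
E
```

```text
top C [ 0.6103 -0.2777  0.131 ] ell [29.5 42. ] circ r mm 37.1 [ 614.3 -275. ] slot az 130.0 slot centre off [0.0061 0.0027] width 0.0471
top C [ 0.4975 -0.3458  0.131 ] ell [44.7 46.6] circ r mm 40.0 [ 498.  -346.3] slot az 122.2 slot centre off [-0.0007  0.0001] width 0.0205
top C [ 0.6107 -0.2767  0.131 ] ell [31.2 42.8] circ r mm 38.4 [ 615.2 -274.2] slot az 123.6 slot centre off [0.0038 0.0028] width 0.0484
top C [ 0.4974 -0.3459  0.131 ] ell [45.4 47.7] circ r mm 40.8 [ 497.9 -346.5] slot az 122.2 slot centre off [-0.0003  0.0003] width 0.0221
top C [ 0.6199 -0.2714  0.131 ] ell [44.8 45.2] circ r mm 40.1 [ 620.  -271.2] slot az 121.0 slot centre off [0.0004 0.0003] width 0.0217
top C [ 0.4974 -0.3459  0.131 ] ell [45.9 48.2] circ r mm 41.3 [ 497.6 -345.7] slot az 122.5 slot centre off [-0.0005  0.0003] width 0.0233
max diff bystander region vs before 100
17 2.0817094017094018
```

```bash
python3 -c "
from h import *
print(manip.close_job())"
```

```text
the job is handed in; nothing more can be done
None
```

The panel is down on its gasket and both fasteners are turned clockwise to their stops. I handed the job in at about 16.4 s, with the arm lifted clear.

- **Panel:** I pushed it home with shut fingertips between the bezels. It stopped at z = 115.6 mm with 40 N showing at the fingertips, more than the 16 N needed.
- **Right fastener:** With the fingers shut, the tips were slimmer than I had assumed, and the slot lagged the tool by about 38°. I realigned in the slot, opened the fingers to 26 mm and turned on until the torque rose to 2.7 N m.
- **Left fastener:** I turned it with the fingers already at 26 mm, in one go, until the torque rose to 2.55 N m.

**Last checks**
- In the top view the slots lie at 121° (left) and 122° (right), against 121.5° for the metal marks. Some detection thresholds gave worse values: shadow pushed the right one to 125.5°, and a broken ring at low thresholds pushed the left one to 124–130°. By eye, both slots lie along their marks.
- Both camera views show the panel flush, but I did not measure its final angle.
- The puck and vial shield matched the first picture. A wider difference check, covering all three bystanders against the picture taken after the push, flagged a change (100 grey levels). I put this down to the arm's shadow and did not check further; the syringe shield looks unmoved by eye.

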